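Gang the hand stamps and lock them with the ratchet

TASK

Lift every hand stamp up and off its fork on the rack and stand it face down in the bed of the gang frame, all side by side, square to the rail and a little apart. Flip the ratchet's pawl lever over to the green dot (tighten) before the clamp bar is moved, then work the ratchet handle to and fro until the bar has come to its stop and presses all the stamps flush against the fixed rail. Leave the pawl on tighten and do not disturb the jar, pot and tin.

Things in the scene. Friction and masses are not known exactly. Their poses are not given: they have to be found in the camera images.
- frame: Low dark steel gang frame fixed on the bench, 250 mm along its y. Origin: on the bench below the ratchet axis, midway on the near side; x points from there across the bed to the fixed rail, y along the rail. Members 20 mm high, rail 26 mm, its inner face at x = 132.5 mm; inner end faces at y = -111 and 111 mm. A green block 28 mm high carries the ratchet.
- bed_middle (a point): Middle of the open bed on the bench (x = 100 mm, y = 0 in the frame). The bed, floored with a paper sheet, lies between the jaw (face at x = 68 mm when open) and the rail (132.5 mm): 64.5 mm wide. Four stamps fit side by side on it at y = -75, -25, 25, 75 mm.
- ratchet_axis (a point): Point on the vertical axis of the ratchet, on top of its round steel head (radius 38 mm), 48 mm above the bench. Looking from it to the red post, the red dot (release) is on the left of the head, the green dot (tighten) on the right.
- clamp_bar (a joint): Travel of the clamp bar in m: 0 = fully open (at the start), grows toward the frame's +x up to a hard stop at 0.030. Its sprung jaw meets 40 mm stamps lying on the rail at about 0.0245; the rest presses the spring (about 10 N). Moves 10 mm per radian that the ratchet drives; cannot be pushed by hand; stays where it is left.
- jaw_face (a point): Middle of the face of the clamp bar's aluminium jaw (looks to the frame's +x), 14 mm above the bench. The jaw is 204 mm long along y, its top 26 mm above the bench; it gives up to 8 mm.
- ratchet_handle (a joint): Ratchet handle angle in rad, -0.85 to 0.45, counter-clockwise from above positive; at 0 it points along the frame's -y. Pawl on tighten: positive strokes drive the bar to the rail, negative ones click back freely; pawl on release: the reverse. 16 clicks a turn: up to 0.4 rad of each forward stroke idles, so 3 or 4 full strokes are needed.
- handle_post (a point): Top centre of the upright red round post at the end of the ratchet handle, 98 mm above the bench, 170 mm from the ratchet axis. Post 20 mm in diameter, 49 mm high above the flat arm (24 mm wide, top 49 mm above the bench). Takes about 2 N to swing, 4 N to drive the bar.
- pawl_lever (a joint): Pawl lever angle in rad, counter-clockwise from above positive, -0.38 to 0.38. Starts near -0.36 (tab by the red dot, release); +0.25 or more (tab by the green dot) is tighten. Pivots on the handle arm 44 mm from the ratchet axis and points back to the axis. Stays where it is put; about 3.5 N at the tab moves it.
- pawl_tab (a point): Top centre of the upright yellow tab of the pawl lever, 81 mm above the bench, 36 mm from the lever's pivot. The tab is 12 mm along its lever and 8 mm across and stands free above the ratchet head (head top 48 mm, lever top 55 mm). Pushed sideways it moves 27 mm in all; it turns with the handle.
- rack: Low wooden fork rack fixed on the bench, 260 mm along y. Origin on the bench under the forks' middle. Shelf 8 mm thick, top 84 mm up, from x = -30 (open front) to 55 mm; four slots 16 mm wide run in from the front to x = 30 at y = -90, -30, 30, 90 mm. A lip 6 mm high, 5 mm deep along the front edge: lift stamps over it, then draw them out to -x.
- fork0 (a point): Hanging place 0: middle of the fork at the shelf's top, 84 mm above the bench (empty in some starts).
- fork1 (a point): Hanging place 1: middle of the fork at the shelf's top, 84 mm above the bench (empty in some starts).
- fork2 (a point): Hanging place 2: middle of the fork at the shelf's top, 84 mm above the bench (empty in some starts).
- fork3 (a point): Hanging place 3: middle of the fork at the shelf's top, 84 mm above the bench (empty in some starts).
- stamp_a: Hand stamp: dark wood block 40 x 40 x 45 mm, same-coloured handle: round neck 12 mm thick from 45 to 74 mm, square head 24 x 24 mm from 74 to 108 mm, sides parallel to the block's; about 0.16 kg. Origin: middle of its flat face (underside), z up. At the start it hangs by its head in a fork, face 10 mm above the bench, block top 21 mm under the shelf; absent in some starts.
- stamp_b: Hand stamp: terracotta block 40 x 40 x 45 mm, same-coloured handle: round neck 12 mm thick from 45 to 74 mm, square head 24 x 24 mm from 74 to 108 mm, sides parallel to the block's; about 0.16 kg. Origin: middle of its flat face (underside), z up. At the start it hangs by its head in a fork, face 10 mm above the bench, block top 21 mm under the shelf; absent in some starts.
- stamp_c: Hand stamp: blue block 40 x 40 x 45 mm, same-coloured handle: round neck 12 mm thick from 45 to 74 mm, square head 24 x 24 mm from 74 to 108 mm, sides parallel to the block's; about 0.16 kg. Origin: middle of its flat face (underside), z up. At the start it hangs by its head in a fork, face 10 mm above the bench, block top 21 mm under the shelf; absent in some starts.
- stamp_d: Hand stamp: white block 40 x 40 x 45 mm, same-coloured handle: round neck 12 mm thick from 45 to 74 mm, square head 24 x 24 mm from 74 to 108 mm, sides parallel to the block's; about 0.16 kg. Origin: middle of its flat face (underside), z up. At the start it hangs by its head in a fork, face 10 mm above the bench, block top 21 mm under the shelf; absent in some starts.
- ink_bottle: Bystander: ink jar, 52 mm in diameter, 85 mm high; origin under its middle.
- brush_pot: Bystander: blue ceramic pot, 72 mm in diameter, 100 mm high; origin under its middle.
- ink_tin: Bystander: flat red tin, 76 mm in diameter, 26 mm high; origin under its middle.
Not all that is in view belongs to the job. Leave any red or turquoise look-alike of the stamp_d alone. What is shaped like the stamp_a but red is not meant.

How it is judged (in metres and radians):
On the way, in this order (a step that is already met when the one before it is completed fails the run):
1. the pawl lever is flipped to tighten while the clamp bar is still fully open (value of joint pawl_lever above 0.25 rad and value of joint clamp_bar below 0.003 m), for 0.2 s.
2. the clamp bar has been driven home by the ratchet and holds every stamp against the rail (value of joint clamp_bar above 0.0275 m and value of joint pawl_lever above 0.25 rad and x of stamp_a in the frame of frame between 0.1095 and 0.1155 m and y of stamp_a in the frame of frame between -0.1 and 0.1 m and height (world z) of each of stamp_a, stamp_b, stamp_c, stamp_d below 0.004 m and angle between each of stamp_a, stamp_b, stamp_c, stamp_d's own z axis and vertical below 0.06 rad and (angle between the x axis of stamp_a and the x axis of frame, either way round below 0.06 rad or angle between the x axis of stamp_a and the y axis of frame, either way round below 0.06 rad) and x of stamp_b in the frame of frame between 0.1095 and 0.1155 m and y of stamp_b in the frame of frame between -0.1 and 0.1 m and (angle between the x axis of stamp_b and the x axis of frame, either way round below 0.06 rad or angle between the x axis of stamp_b and the y axis of frame, either way round below 0.06 rad) and x of stamp_c in the frame of frame between 0.1095 and 0.1155 m and y of stamp_c in the frame of frame between -0.1 and 0.1 m and (angle between the x axis of stamp_c and the x axis of frame, either way round below 0.06 rad or angle between the x axis of stamp_c and the y axis of frame, either way round below 0.06 rad) and x of stamp_d in the frame of frame between 0.1095 and 0.1155 m and y of stamp_d in the frame of frame between -0.1 and 0.1 m and (angle between the x axis of stamp_d and the x axis of frame, either way round below 0.06 rad or angle between the x axis of stamp_d and the y axis of frame, either way round below 0.06 rad)), for 0.2 s.
At the end, for the whole second after the job is handed in: Clamp bar beyond 27.5 mm (stop 30), pawl lever at +0.25 rad or more, every stamp at rest on its face in the bed: upright and square to the rail within 0.06 rad, within 3 mm of flush to the rail (middle at 112.5 mm along the frame's x), within 100 mm of the bed's middle along y (all of step 2 and linear speed of each of stamp_a, stamp_b, stamp_c, stamp_d below 0.02 m/s); the robot touches nothing.
It fails at once if the ink bottle is moved by more than 30 mm (distance of ink_bottle from where it was at the start of the episode above 0.03 m).
It fails at once if the brush pot is moved by more than 30 mm (distance of brush_pot from where it was at the start of the episode above 0.03 m).
It fails at once if the ink tin is moved by more than 30 mm (distance of ink_tin from where it was at the start of the episode above 0.03 m).
Of stamp_a, stamp_b, stamp_c, stamp_d only 2 to 4 are there at a start; the rules pass over those that are not, and their reading is None.
At some moment in a run one of stamp_a, stamp_b, stamp_c, stamp_d may be knocked a few centimetres aside while the robot is not near it.
It also fails if it takes over 210 s, if anything falls off the work surface, if the arm or the gripper's body presses on something with over 40 N, if the wrist force passes 120 N, or if a joint passes its speed limit or range.

ROBOT

A 6-joint arm with a two-finger parallel gripper is mounted at the origin on the work surface. World frame = base frame: x ahead of the robot, y to its left, z up, the work surface at z = 0. Lengths are in m, angles in degrees, forces in N, time in s.
With the tool pointing down it reaches from about 0.25 to 0.725 m from the base axis. Payload 9.7 kg.
Tool frame: the origin (TCP) lies at the very end of the fingers, on their centre line; the grasp point (between the pads) lies 19 mm behind it; z points along the fingers, y is the line along which they close (so a half turn about z gives the same grasp; the last joint's range is limited). The gripper opens to 85 mm and grips with 20 to 120 N. Pads are 22 mm wide; open, the fingers measure 114 mm over their backs; the gripper's body (76 mm by 85 mm) begins 54 mm behind the grasp point. The pads swing forward as they close: fully open they stand 13 mm farther back than shut.
Start: joints at [-71.734, 4.979, 10.078, 95.1, 0, 90], TCP at [0.172, -0.522, 0.231] pointing down, gripper open.
Joint ranges: [-179.16, 179.16], [-48.56, 103.87], [-65.8, 70.77], [-126.05, 130.52], [-82.76, 87.17], [-180, 180]. Speed limits (degrees/s): [127.2, 127.2, 147.25, 180, 180, 180].

INTERFACE

Orientations are given as [roll, pitch, yaw] about the fixed x, y, z axes, in that order (R = Rz(yaw) Ry(pitch) Rx(roll)).
In Python, from workcell import telemetry, optics, workorder gives the robot as it stands.
- The arm moves only by the shell command python3 -m handwheel 'ROWS' [FORCE]. ROWS is JSON, a list of rows, each an object of numbers: "tx", "ty", "tz": the shift along the tool's x, y, z in m; "ax", "ay", "az": the turn, a rotation vector about the tool's x, y, z in degrees; "jaw": the gripper command: -1 is shut, 1 is fully open, values between are in proportion. A call has exactly 10 rows; each row shifts and turns the commanded pose from where the row before left it, along the tool's axes as they then stand; what a row does not reach is not made up. A row lasts 1/8 s, in which the tool goes at most 62.5 mm and 10.7 degrees, less where a joint would pass 70% of its speed; a pose out of reach is approached as far as the arm can. A call is refused whole if a number of a shift passes 0.0625 or a number of a turn 10.7, either way. A call with a gripper value outside its range is refused whole. The fingers move at their own pace and stop on an object; FORCE is the grip in N (left out, the last holds). Time passes only in rows, so rows that do not move let the fingers close, or fill a call up. It gives the time, the measured TCP pose, the force, the opening and the grip force at its end, in the units of the state.
- telemetry.get_obs(): the state, without advancing time (a new reading comes with each control period).
- optics.camera(name): name is "scene" or "top" or "wrist"; returns a dict with "color" (400x640x3 uint8, red, green, blue), "K" (3x3 intrinsics, pixels), "k1" (the pictures are not rectified: a ray, as slopes to the right and down, at radius r is drawn at 1 + k1 r^2 times it, then the intrinsics apply), "extrinsics" (4x4, takes a point from camera to world coordinates); the wrist camera has in their place "mount" (4x4, takes a point from camera to tool coordinates, whose origin is the TCP and whose axes are the flange's). Camera axes: x right, y down, z forward; pixel columns grow to the right and rows downward; lengths in m; the calibration is good to about 2 mm. A picture is of the moment at which its call begins: read the wrist's pose just before it. There is no depth.
- workorder.job_done(): hands the job in; it is judged then, once.
The state is a dict: "time": time; "q": joint angles; "qd": joint speeds; "joint_efforts": joint torques, N m; "ee_pos": TCP position; "tcp_rot": TCP orientation; "wrist_force": force on the tool from outside, world axes, zero at the start; "torque": the same for the moment, N m; "opening": finger opening in m; "grasp_force": force on a finger pad.
Only numpy, scipy, OpenCV 4.12 (cv2) and the standard library are available. Lean on these libraries where they do the work, as an engineer would, in place of code of your own. Each camera call takes 0.05 s, during which the arm holds its last target. There are 200 camera calls.

## Working session

There is one attempt and no reset: what is moved stays moved. The work goes in short steps, Python scripts to look and compute and a shell command to move; the robot and the scene stay as the last step left them, time stands still between calls to the robot, and variables do not carry over. Pictures are saved under pics/ and viewed, at most 14 in all, crops included, and the job is handed in when it is done.

```bash
mkdir -p pics; ls; cat > h.py <<'E'
import numpy as np, cv2
from workcell import telemetry, optics, workorder
from scipy.spatial.transform import Rotation as R
def snap(n,f):
    o=telemetry.get_obs(); c=optics.camera(n)
    cv2.imwrite('pics/'+f+'.png',c['color'][:,:,::-1])
    if n=='wrist':
        T=np.eye(4);T[:3,:3]=R.from_euler('xyz',o['tcp_rot'],degrees=True).as_matrix();T[:3,3]=o['ee_pos']
        E=T@c['mount']
    else: E=c['extrinsics']
    np.savez('pics/'+f+'.npz',K=c['K'],k1=c['k1'],E=E)
def pix2w(f,uv,z):
    d=np.load('pics/'+f+'.npz');k=float(d['k1'])
    p=cv2.undistortPoints(np.array([[uv]],float),d['K'],np.array([k,0,0,0,0.]))[0,0]
    r=d['E'][:3,:3]@[p[0],p[1],1];c=d['E'][:3,3]
    return c+r*(z-c[2])/r[2]
def w2pix(f,P):
    d=np.load('pics/'+f+'.npz');T=np.linalg.inv(d['E'])
    return cv2.projectPoints(np.array(P,float).reshape(-1,1,3),cv2.Rodrigues(T[:3,:3])[0],T[:3,3],d['K'],np.array([float(d['k1']),0,0,0,0.]))[0][:,0]
def crop(f,x0,y0,x1,y1,s,g):
    im=cv2.imread('pics/'+f+'.png')[y0:y1,x0:x1]
    cv2.imwrite('pics/'+g+'.png',cv2.resize(im,None,fx=s,fy=s,interpolation=cv2.INTER_CUBIC))
E
python3 - <<'E'
from h import *
snap('top','top0');snap('scene','sc0')
a=cv2.imread('pics/top0.png');
print(telemetry.get_obs())
for f in('top0','sc0'):print(np.load('pics/'+f+'.npz')['E'],np.load('pics/'+f+'.npz')['K'])
E
```

```text
pics
{'time': 0.1, 'q': array([-7.17344054e+01,  5.00855171e+00,  1.00389998e+01,  9.50988449e+01,
        1.49328945e-03,  8.99995848e+01]), 'qd': array([ 0.00727009, -0.1134831 ,  0.1696219 , -0.0128671 , -0.01667717,
       -0.04351455]), 'joint_efforts': array([-1.60026935e-03, -5.21561837e+01,  4.65653193e+01,  1.59579160e-02,
       -3.21503865e-05,  4.13343719e-05]), 'ee_pos': array([ 0.17232675, -0.52209574,  0.23064823]), 'tcp_rot': array([-1.79931603e+02, -1.49378399e-03,  1.82660080e+01]), 'wrist_force': array([-0.85872508, -0.26618686, -0.37899381]), 'torque': array([-0.05044007, -0.04031491, -0.03303944]), 'grasp_force': 0.0, 'opening': 0.08544066316380591}
[[-0.01278133 -0.99289093  0.11833952  0.50043206]
 [-0.99986798  0.01150333 -0.01147617  0.02093641]
 [ 0.01003328 -0.11847057 -0.99290687  1.17085742]
 [ 0.          0.          0.          1.        ]] [[476.29070111   0.         318.95439101]
 [  0.         476.29070111 204.54482575]
 [  0.           0.           1.        ]]
[[-0.17204827  0.62546928 -0.76104374  1.55432467]
 [ 0.98485988  0.12585885 -0.11920812  0.16084455]
 [ 0.02122307 -0.77003099 -0.63765339  0.86345341]
 [ 0.          0.          0.          1.        ]] [[493.68000082   0.         321.41476537]
 [  0.         493.68000082 199.47309275]
 [  0.           0.           1.        ]]
```

View pics/top0.png

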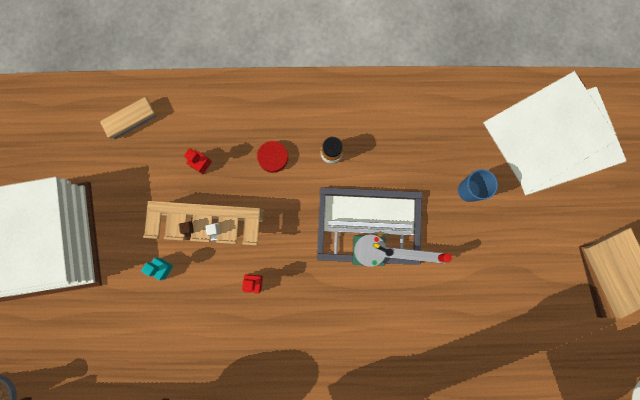

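View pics/sc0.png

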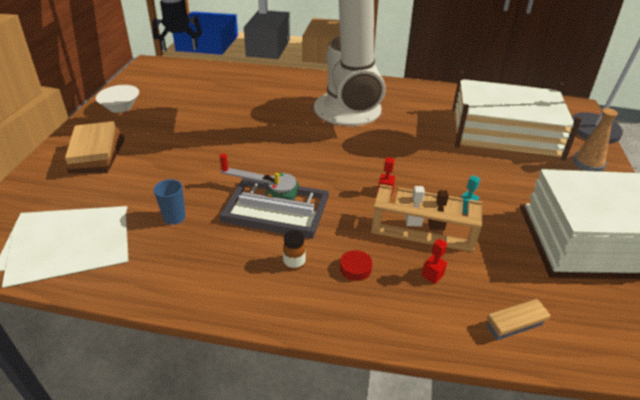

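The top view shows the frame at about (370,225), with the rail up (+x) and the handle post at (446,258). The rack is at (203,223), with a dark stamp at (187,228) and a white one at (212,230). The look-alikes are red at (197,160) and (252,284), and turquoise at (156,269). Next I'll enlarge the rack and the frame.

```bash
python3 - <<'E'
from h import *
crop('top0',135,190,275,250,5,'r0')
crop('top0',310,175,460,275,5,'f0')
E
```

```text
(no output)
```

View pics/r0.png

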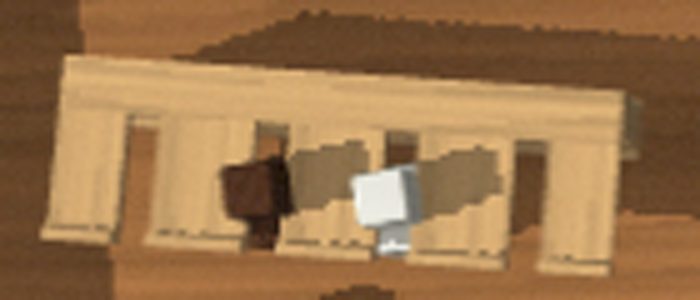

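View pics/f0.png

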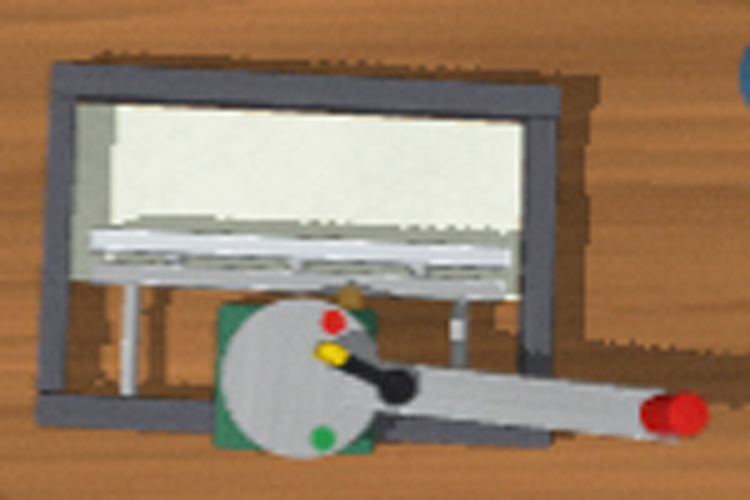

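The crop shows dark (brown, not red) at pixel (185,228) and white at (212,230). Both hang on the middle forks and fit stamp_a and stamp_d, so two stamps are present. In the second crop the ratchet head is at (300,379), the tab at (333,352) and the post at (687,414).

```bash
python3 - <<'E'
from h import *
F=lambda u,v,z:pix2w('top0',(310+u/5-.4,175+v/5-.4),z)
Rr=lambda u,v,z:pix2w('top0',(135+u/5-.4,190+v/5-.4),z)
for n,p in dict(railL=F(53,65,.026),railR=F(560,88,.026),inL=F(76,101,.026),inR=F(526,124,.026),botL=F(37,425,.02),botR=F(550,445,.02),head=F(300,379,.048),post=F(687,414,.098),tab=F(333,352,.081),piv=F(397,385,.06),dark=Rr(252,193,.118),white=Rr(383,198,.118),bkL=Rr(67,57,.084),bkR=Rr(625,92,.084),frL=Rr(42,238,.09),frR=Rr(610,272,.09),
s0=Rr(145,120,.084),s1=Rr(272,125,.084),s2=Rr(400,135,.084),s3=Rr(530,145,.084),
ink=pix2w('top0',(332,146),.085),pot=pix2w('top0',(482,184),.1)).items():print(n,p.round(4))
E
```

```text
railL [0.6783 0.0041 0.026 ]
railR [ 0.6643 -0.2432  0.026 ]
inL [ 0.6605 -0.0068  0.026 ]
inR [ 0.6468 -0.2259  0.026 ]
botL [0.5045 0.014  0.02  ]
botR [ 0.4913 -0.2333  0.02  ]
head [ 0.5242 -0.1098  0.048 ]
post [ 0.5048 -0.2789  0.098 ]
tab [ 0.5356 -0.1214  0.081 ]
piv [ 0.5206 -0.1537  0.06  ]
dark [0.5765 0.3066 0.118 ]
white [0.5737 0.2481 0.118 ]
bkL [0.6428 0.4033 0.084 ]
bkR [0.6236 0.1447 0.084 ]
frL [0.559  0.4103 0.09  ]
frR [0.541  0.1507 0.09  ]
s0 [0.6131 0.3661 0.084 ]
s1 [0.6102 0.3072 0.084 ]
s2 [0.6049 0.248  0.084 ]
s3 [0.5996 0.1882 0.084 ]
ink [ 0.7671 -0.0238  0.085 ]
pot [ 0.6713 -0.3673  0.1   ]
```

```bash
python3 -m handwheel '[{"tx":0.05,"ty":-0.0257},{"tx":0.05,"ty":-0.0257},{"tx":0.05,"ty":-0.0257},{"tx":0.05,"ty":-0.0257},{"tx":0.05,"ty":-0.0257},{"tx":0.05,"ty":-0.0257},{"tx":0.05,"ty":-0.0257},{"tx":0.05,"ty":-0.0257},{"tx":0.04,"ty":-0.0257},{"tx":0.04,"ty":-0.0257}]'
python3 -m handwheel '[{"az":9.1},{"az":9.2},{"jaw":-1},{"jaw":-1},{"jaw":-1},{"jaw":-1},{"jaw":-1},{"jaw":-1},{"jaw":-1},{"jaw":-1}]'
python3 - <<'E'
from h import *
snap('wrist','w1')
E
```

```text
$[0]: bad value
$[0]: bad value
```

View pics/w1.png

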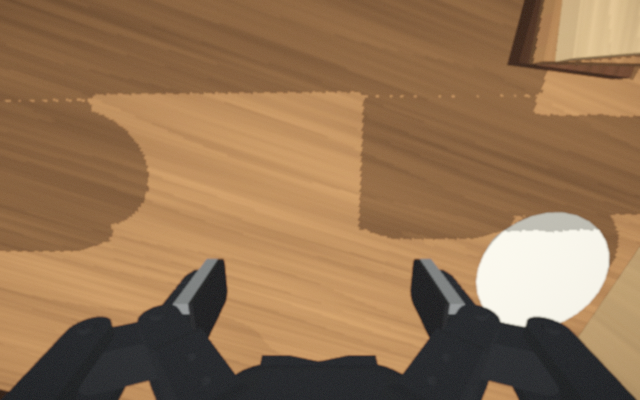

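The rows were refused, probably because each one needs every key. The picture shows only bench at the start pose, with the wrist camera looking past the fingers toward tool +x.

```bash
python3 -m handwheel '[{"tx":0.05,"ty":-0.0257,"tz":0,"ax":0,"ay":0,"az":0,"jaw":-1},{"tx":0.05,"ty":-0.0257,"tz":0,"ax":0,"ay":0,"az":0,"jaw":-1},{"tx":0.05,"ty":-0.0257,"tz":0,"ax":0,"ay":0,"az":0,"jaw":-1},{"tx":0.05,"ty":-0.0257,"tz":0,"ax":0,"ay":0,"az":0,"jaw":-1},{"tx":0.05,"ty":-0.0257,"tz":0,"ax":0,"ay":0,"az":0,"jaw":-1},{"tx":0.05,"ty":-0.0257,"tz":0,"ax":0,"ay":0,"az":0,"jaw":-1},{"tx":0.05,"ty":-0.0257,"tz":0,"ax":0,"ay":0,"az":0,"jaw":-1},{"tx":0.05,"ty":-0.0257,"tz":0,"ax":0,"ay":0,"az":0,"jaw":-1},{"tx":0.04,"ty":-0.0257,"tz":0,"ax":0,"ay":0,"az":9.1,"jaw":-1},{"tx":0.04,"ty":-0.0257,"tz":0,"ax":0,"ay":0,"az":9.1,"jaw":-1}]'

```

```text
time: 1.4
ee_pos: [0.5539, -0.1314, 0.2313]
tcp_rot: [180.0, 0.0, -0.2]
wrist_force: [0.4, -0.4, 0.1]
opening: 0.0004
grasp_force: 0.0
```

```bash
python3 -m handwheel '[{"tx":0.012,"ty":-0.011,"tz":0.04,"ax":0,"ay":0,"az":0,"jaw":-1},{"tx":0,"ty":0,"tz":0.04,"ax":0,"ay":0,"az":0,"jaw":-1},{"tx":0,"ty":0,"tz":0.04,"ax":0,"ay":0,"az":0,"jaw":-1},{"tx":0,"ty":0,"tz":0.03,"ax":0,"ay":0,"az":0,"jaw":-1},{"tx":0,"ty":0,"tz":0.015,"ax":0,"ay":0,"az":0,"jaw":-1},{"tx":0,"ty":0,"tz":0,"ax":0,"ay":0,"az":0,"jaw":-1},{"tx":-0.007,"ty":0,"tz":0,"ax":0,"ay":0,"az":0,"jaw":-1},{"tx":-0.007,"ty":0,"tz":0,"ax":0,"ay":0,"az":0,"jaw":-1},{"tx":-0.007,"ty":0,"tz":0,"ax":0,"ay":0,"az":0,"jaw":-1},{"tx":-0.005,"ty":0,"tz":0,"ax":0,"ay":0,"az":0,"jaw":-1}]'
python3 - <<'E'
from h import *
snap('scene','sc1'); crop('sc1',200,130,340,240,4,'sc1c')
E
```

```text
time: 2.65
ee_pos: [0.5398, -0.1217, 0.0676]
tcp_rot: [-180.0, -0.2, 0.1]
wrist_force: [4.1, 2.4, 0.8]
opening: 0.0003
grasp_force: 1.6
```

View pics/sc1c.png

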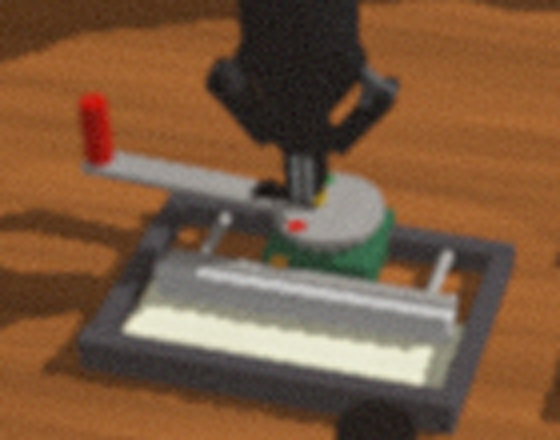

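The closed fingers (crop 300,180) are pushing the tab (crop 320,198) with 4 N, and the tab is yielding. I'll push on.

```bash
python3 -m handwheel '[{"tx":-0.004,"ty":0,"tz":0,"ax":0,"ay":0,"az":0,"jaw":-1},{"tx":-0.004,"ty":0,"tz":0,"ax":0,"ay":0,"az":0,"jaw":-1},{"tx":-0.003,"ty":0,"tz":0,"ax":0,"ay":0,"az":0,"jaw":-1},{"tx":-0.002,"ty":0,"tz":0,"ax":0,"ay":0,"az":0,"jaw":-1},{"tx":-0.001,"ty":0,"tz":0,"ax":0,"ay":0,"az":0,"jaw":-1},{"tx":0,"ty":0,"tz":0,"ax":0,"ay":0,"az":0,"jaw":-1},{"tx":0,"ty":0,"tz":0,"ax":0,"ay":0,"az":0,"jaw":-1},{"tx":0,"ty":0,"tz":0,"ax":0,"ay":0,"az":0,"jaw":-1},{"tx":0,"ty":0,"tz":0,"ax":0,"ay":0,"az":0,"jaw":-1},{"tx":0,"ty":0,"tz":0,"ax":0,"ay":0,"az":0,"jaw":-1}]'

```

```text
time: 3.95
ee_pos: [0.5253, -0.1222, 0.0664]
tcp_rot: [180.0, -0.0, 0.1]
wrist_force: [4.5, -1.0, 5.6]
opening: 0.0003
grasp_force: 2.5
```

```bash
python3 -m handwheel '[{"tx":-0.001,"ty":0,"tz":0,"ax":0,"ay":0,"az":0,"jaw":-1},{"tx":-0.001,"ty":0,"tz":0,"ax":0,"ay":0,"az":0,"jaw":-1},{"tx":-0.001,"ty":0,"tz":0,"ax":0,"ay":0,"az":0,"jaw":-1},{"tx":0,"ty":0,"tz":0,"ax":0,"ay":0,"az":0,"jaw":-1},{"tx":0.02,"ty":0,"tz":0,"ax":0,"ay":0,"az":0,"jaw":-1},{"tx":0,"ty":0,"tz":-0.04,"ax":0,"ay":0,"az":0,"jaw":-1},{"tx":0,"ty":0,"tz":-0.06,"ax":0,"ay":0,"az":0,"jaw":-1},{"tx":0,"ty":0,"tz":-0.06,"ax":0,"ay":0,"az":0,"jaw":-1},{"tx":-0.04,"ty":-0.045,"tz":0,"ax":0,"ay":0,"az":0,"jaw":0},{"tx":-0.04,"ty":-0.045,"tz":0,"ax":0,"ay":0,"az":0,"jaw":0}]'
python3 -m handwheel '[{"tx":0,"ty":-0.055,"tz":0,"ax":0,"ay":0,"az":0,"jaw":0},{"tx":0,"ty":-0.055,"tz":0,"ax":0,"ay":0,"az":0,"jaw":0},{"tx":0,"ty":-0.055,"tz":0,"ax":0,"ay":0,"az":0,"jaw":0},{"tx":0,"ty":-0.055,"tz":0,"ax":0,"ay":0,"az":0,"jaw":0},{"tx":0,"ty":-0.055,"tz":0,"ax":0,"ay":0,"az":0,"jaw":0},{"tx":0,"ty":-0.035,"tz":0,"ax":0,"ay":0,"az":0,"jaw":0},{"tx":0,"ty":0,"tz":0,"ax":0,"ay":0,"az":0,"jaw":0},{"tx":0,"ty":0,"tz":0,"ax":0,"ay":0,"az":0,"jaw":0},{"tx":0,"ty":0,"tz":0,"ax":0,"ay":0,"az":0,"jaw":0},{"tx":0,"ty":0,"tz":0,"ax":0,"ay":0,"az":0,"jaw":0}]'
python3 - <<'E'
from h import *
snap('top','top1'); snap('wrist','w2')
a=cv2.imread('pics/top1.png')[215:275,340:460]; a=cv2.resize(a,None,fx=5,fy=5,interpolation=cv2.INTER_CUBIC)[:, :560]
b=cv2.imread('pics/w2.png'); b=cv2.resize(b,(480,300))
c=np.zeros((600,560,3),np.uint8); c[:300]=a; c[300:,:480]=b
cv2.imwrite('pics/m1.png',c)
E
```

```text
time: 5.2
ee_pos: [0.4605, -0.0316, 0.2258]
tcp_rot: [180.0, 0.1, -0.0]
wrist_force: [0.4, 0.7, 0.3]
opening: 0.0354
grasp_force: 0.0
time: 6.45
ee_pos: [0.4566, 0.1252, 0.2394]
tcp_rot: [-173.5, 0.1, 11.5]
wrist_force: [-0.8, -0.0, -1.0]
opening: 0.0426
grasp_force: 0.0
```

View pics/m1.png

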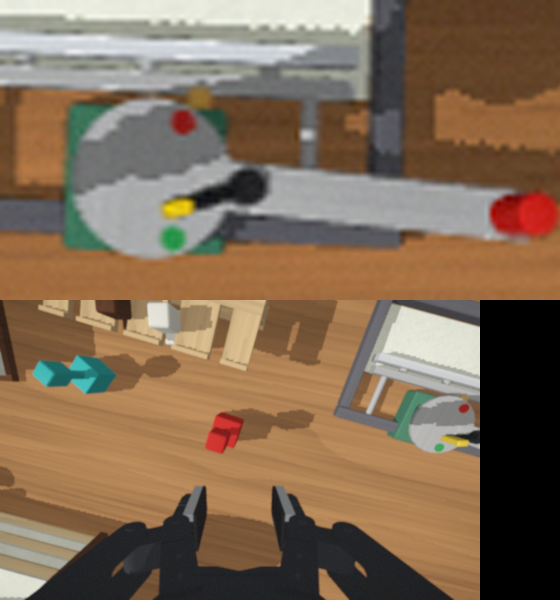

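The tab now sits by the green dot (crop 178,208). The arm ended short and tilted, so I'll check the joints before moving again.

```bash
python3 - <<'E'
from h import *
o=telemetry.get_obs()
for k in('time','q','qd','ee_pos','tcp_rot','wrist_force'):print(k,np.round(o[k],3))
t=pix2w('top1',(375.2,256.2),.081);p=pix2w('top1',(389,251.8),.06);q=pix2w('top1',(340+540/5-.4,215+215/5-.4),.098);print(t,p,q)
a=lambda v:np.degrees(np.arctan2(v[1],v[0]));h=np.array([.5242,-.1098,0]);print(np.radians(a(t-p)-a(h-q)), a(q-h))
E
python3 -m handwheel '[{"tx":0,"ty":0,"tz":0,"ax":0,"ay":0,"az":0,"jaw":0},{"tx":0,"ty":0,"tz":0,"ax":0,"ay":0,"az":0,"jaw":0},{"tx":0,"ty":0,"tz":0,"ax":0,"ay":0,"az":0,"jaw":0},{"tx":0,"ty":0,"tz":0,"ax":0,"ay":0,"az":0,"jaw":0},{"tx":0,"ty":0,"tz":0,"ax":0,"ay":0,"az":0,"jaw":0},{"tx":0,"ty":0,"tz":0,"ax":0,"ay":0,"az":0,"jaw":0},{"tx":0,"ty":0,"tz":0,"ax":0,"ay":0,"az":0,"jaw":0},{"tx":0,"ty":0,"tz":0,"ax":0,"ay":0,"az":0,"jaw":0},{"tx":0,"ty":0,"tz":0,"ax":0,"ay":0,"az":0,"jaw":0},{"tx":0,"ty":0,"tz":0,"ax":0,"ay":0,"az":0,"jaw":0}]'
```

```text
time 6.55
q [ 11.435  -5.353   0.477  95.948   6.51  179.943]
qd [ 0.105 -0.     0.039 -0.003  0.084 -0.061]
ee_pos [0.457 0.125 0.239]
tcp_rot [-1.73489e+02  1.12000e-01  1.14920e+01]
wrist_force [-0.617 -0.547  0.154]
[ 0.51016656 -0.11846117  0.081     ] [ 0.5200898  -0.15364974  0.06      ] [ 0.50435817 -0.28025541  0.098     ]
0.39074749633641637 -96.63962189518907
time: 7.8
ee_pos: [0.4566, 0.1256, 0.2394]
tcp_rot: [-173.5, 0.1, 11.5]
wrist_force: [-0.0, 0.5, 1.3]
opening: 0.0429
grasp_force: 0.0
```

```bash
python3 -m handwheel '[{"tx":0,"ty":0,"tz":0,"ax":0,"ay":0,"az":-3,"jaw":0.2},{"tx":0,"ty":0,"tz":0,"ax":-6.5,"ay":0,"az":0,"jaw":0.2},{"tx":0,"ty":0,"tz":0,"ax":0,"ay":0,"az":-10,"jaw":0.2},{"tx":0,"ty":0,"tz":0,"ax":0,"ay":0,"az":-10,"jaw":0.2},{"tx":0,"ty":0,"tz":0,"ax":0,"ay":0,"az":-10,"jaw":0.2},{"tx":0,"ty":0,"tz":0,"ax":0,"ay":0,"az":-10,"jaw":0.2},{"tx":0,"ty":0,"tz":0,"ax":0,"ay":0,"az":-10,"jaw":0.2},{"tx":0,"ty":0,"tz":0,"ax":0,"ay":0,"az":-10,"jaw":0.2},{"tx":0,"ty":0,"tz":0,"ax":0,"ay":0,"az":-10,"jaw":0.2},{"tx":0,"ty":0,"tz":0,"ax":0,"ay":0,"az":-10,"jaw":0.2}]'
```

```text
time: 9.05
ee_pos: [0.4576, 0.1216, 0.2394]
tcp_rot: [179.8, -0.2, 95.2]
wrist_force: [-0.0, -0.7, 0.5]
opening: 0.0509
grasp_force: 0.0
```

```bash
python3 -m handwheel '[{"tx":0.01,"ty":0.04,"tz":0,"ax":0,"ay":0,"az":0,"jaw":0.2},{"tx":0.01,"ty":0.04,"tz":0,"ax":0,"ay":0,"az":0,"jaw":0.2},{"tx":0.01,"ty":0.036,"tz":0,"ax":0,"ay":0,"az":0,"jaw":0.2},{"tx":0,"ty":0,"tz":0,"ax":0,"ay":0,"az":0,"jaw":0.2},{"tx":0,"ty":0,"tz":0,"ax":0,"ay":0,"az":0,"jaw":0.2},{"tx":0,"ty":0,"tz":0,"ax":0,"ay":0,"az":0,"jaw":0.2},{"tx":0,"ty":0,"tz":0,"ax":0,"ay":0,"az":0,"jaw":0.2},{"tx":0,"ty":0,"tz":0,"ax":0,"ay":0,"az":0,"jaw":0.2},{"tx":0,"ty":0,"tz":0,"ax":0,"ay":0,"az":0,"jaw":0.2},{"tx":0,"ty":0,"tz":0,"ax":0,"ay":0,"az":0,"jaw":0.2}]'
python3 - <<'E'
from h import *
snap('wrist','w3'); print(w2pix('w3',[[.5765,.3066,.118],[.5737,.2481,.118]]))
E
```

```text
time: 10.3
ee_pos: [0.5707, 0.1612, 0.24]
tcp_rot: [179.8, -0.2, 94.8]
wrist_force: [-0.4, -0.7, -0.7]
opening: 0.0511
grasp_force: 0.0
[[341.87627409   9.8725608 ]
 [330.6242849   92.88737578]]
```

View pics/w3.png

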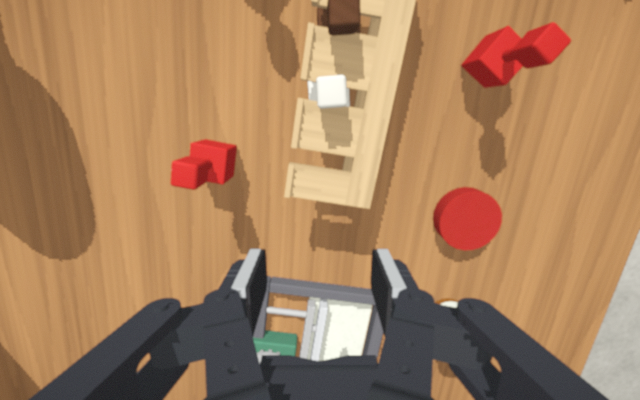

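White's head top is at (333,92), against a predicted (331,93), so position agrees within about 2 mm. The dark stamp is at (344,12). I'll get White's yaw from its top-face corners.

```bash
python3 - <<'E'
from h import *
im=cv2.imread('pics/w3.png'); g=im[60:125,300:365].astype(int)
m=((g.min(2)>195)).astype(np.uint8)
m=cv2.morphologyEx(m,cv2.MORPH_OPEN,np.ones((3,3)))
c=max(cv2.findContours(m,0,2)[0],key=cv2.contourArea); b=cv2.boxPoints(cv2.minAreaRect(c))+[300,60]
print(b)
P=np.array([pix2w('w3',p,.118) for p in b]);print(P.round(4),P.mean(0),[np.degrees(np.arctan2(*(P[(i+1)%4]-P[i])[[1,0]])).round(1) for i in range(4)],[np.linalg.norm(P[(i+1)%4]-P[i]).round(4) for i in range(4)])
E
```

```text
[[315.20303726  75.84263802]
 [344.48222733  73.75126839]
 [346.64466476 104.025383  ]
 [317.3654747  106.11675262]]
[[0.5605 0.2596 0.118 ]
 [0.5831 0.263  0.118 ]
 [0.5873 0.2408 0.118 ]
 [0.5641 0.2372 0.118 ]] [0.57374406 0.25017137 0.118     ] [np.float64(8.6), np.float64(-79.5), np.float64(-171.3), np.float64(99.0)] [np.float64(0.0228), np.float64(0.0226), np.float64(0.0234), np.float64(0.0226)]
```

```bash
python3 -m handwheel '[{"tx":0.044,"ty":0.0056,"tz":0,"ax":0,"ay":0,"az":0,"jaw":0.2},{"tx":0.044,"ty":0.0056,"tz":0,"ax":0,"ay":0,"az":-4.2,"jaw":0.2},{"tx":0,"ty":0,"tz":0.05,"ax":0,"ay":0,"az":0,"jaw":0.2},{"tx":0,"ty":0,"tz":0.05,"ax":0,"ay":0,"az":0,"jaw":0.2},{"tx":0,"ty":0,"tz":0.03,"ax":0,"ay":0,"az":0,"jaw":0.2},{"tx":0,"ty":0,"tz":0.016,"ax":0,"ay":0,"az":0,"jaw":0.2},{"tx":0,"ty":0,"tz":0,"ax":0,"ay":0,"az":0,"jaw":0.2},{"tx":0,"ty":0,"tz":0,"ax":0,"ay":0,"az":0,"jaw":-1},{"tx":0,"ty":0,"tz":0,"ax":0,"ay":0,"az":0,"jaw":-1},{"tx":0,"ty":0,"tz":0,"ax":0,"ay":0,"az":0,"jaw":-1}]' 40
python3 -m handwheel '[{"tx":0,"ty":0,"tz":0,"ax":0,"ay":0,"az":0,"jaw":-1},{"tx":0,"ty":0,"tz":0,"ax":0,"ay":0,"az":0,"jaw":-1},{"tx":0,"ty":0,"tz":0,"ax":0,"ay":0,"az":0,"jaw":-1},{"tx":0,"ty":0,"tz":0,"ax":0,"ay":0,"az":0,"jaw":-1},{"tx":0,"ty":0,"tz":-0.007,"ax":0,"ay":0,"az":0,"jaw":-1},{"tx":0,"ty":0,"tz":-0.006,"ax":0,"ay":0,"az":0,"jaw":-1},{"tx":0,"ty":0,"tz":0,"ax":0,"ay":0,"az":0,"jaw":-1},{"tx":0,"ty":0,"tz":0,"ax":0,"ay":0,"az":0,"jaw":-1},{"tx":0,"ty":0,"tz":0,"ax":0,"ay":0,"az":0,"jaw":-1},{"tx":0,"ty":0,"tz":0,"ax":0,"ay":0,"az":0,"jaw":-1}]' 40
```

```text
time: 11.6
ee_pos: [0.5756, 0.2508, 0.0962]
tcp_rot: [179.6, -0.3, 99.0]
wrist_force: [-0.4, -1.4, 6.6]
opening: 0.023
grasp_force: 39.7
time: 12.85
ee_pos: [0.5748, 0.2503, 0.1071]
tcp_rot: [179.8, -0.2, 99.0]
wrist_force: [-0.4, 0.4, -1.0]
opening: 0.0236
grasp_force: 39.5
```

```bash
python3 -m handwheel '[{"tx":0.0023,"ty":-0.0098,"tz":0,"ax":0,"ay":0,"az":0,"jaw":-1},{"tx":0.0023,"ty":-0.0098,"tz":0,"ax":0,"ay":0,"az":0,"jaw":-1},{"tx":0.0046,"ty":-0.0195,"tz":0,"ax":0,"ay":0,"az":0,"jaw":-1},{"tx":0.0046,"ty":-0.0195,"tz":0,"ax":0,"ay":0,"az":0,"jaw":-1},{"tx":0.0046,"ty":-0.0195,"tz":0,"ax":0,"ay":0,"az":0,"jaw":-1},{"tx":0,"ty":0,"tz":0,"ax":0,"ay":0,"az":0,"jaw":-1},{"tx":0,"ty":0,"tz":-0.04,"ax":0,"ay":0,"az":0,"jaw":-1},{"tx":0,"ty":0,"tz":-0.05,"ax":0,"ay":0,"az":0,"jaw":-1},{"tx":0,"ty":0,"tz":0,"ax":0,"ay":0,"az":0,"jaw":-1},{"tx":0,"ty":0,"tz":0,"ax":0,"ay":0,"az":0,"jaw":-1}]' 40
```

```text
time: 14.1
ee_pos: [0.4949, 0.2559, 0.1966]
tcp_rot: [179.8, -0.2, 99.0]
wrist_force: [-0.7, -0.7, -1.2]
opening: 0.0234
grasp_force: 39.9
```

```bash
python3 -m handwheel '[{"tx":-0.0514,"ty":0.0078,"tz":0,"ax":0,"ay":0,"az":0,"jaw":-1},{"tx":-0.0514,"ty":0.0078,"tz":0,"ax":0,"ay":0,"az":0,"jaw":-1},{"tx":-0.0514,"ty":0.0078,"tz":0,"ax":0,"ay":0,"az":0,"jaw":-1},{"tx":-0.0514,"ty":0.0078,"tz":0,"ax":0,"ay":0,"az":0,"jaw":-1},{"tx":-0.0514,"ty":0.0078,"tz":0,"ax":0,"ay":0,"az":0,"jaw":-1},{"tx":-0.0514,"ty":0.0078,"tz":0,"ax":0,"ay":0,"az":0,"jaw":-1},{"tx":-0.0514,"ty":0.0078,"tz":0,"ax":0,"ay":0,"az":0,"jaw":-1},{"tx":-0.0514,"ty":0.0078,"tz":0,"ax":0,"ay":0,"az":0,"jaw":-1},{"tx":0,"ty":0,"tz":0,"ax":0,"ay":0,"az":6.1,"jaw":-1},{"tx":0,"ty":0,"tz":0,"ax":0,"ay":0,"az":6.1,"jaw":-1}]' 40
python3 -m handwheel '[{"tx":0,"ty":0,"tz":0,"ax":0,"ay":0,"az":0,"jaw":-1},{"tx":0,"ty":0,"tz":0,"ax":0,"ay":0,"az":0,"jaw":-1},{"tx":0,"ty":0,"tz":0.02,"ax":0,"ay":0,"az":0,"jaw":-1},{"tx":0,"ty":0,"tz":0.02,"ax":0,"ay":0,"az":0,"jaw":-1},{"tx":0,"ty":0,"tz":0.02,"ax":0,"ay":0,"az":0,"jaw":-1},{"tx":0,"ty":0,"tz":0.01,"ax":0,"ay":0,"az":0,"jaw":-1},{"tx":0,"ty":0,"tz":0,"ax":0,"ay":0,"az":0,"jaw":-1},{"tx":0,"ty":0,"tz":0,"ax":0,"ay":0,"az":0,"jaw":-1},{"tx":0,"ty":0,"tz":0,"ax":0,"ay":0,"az":0,"jaw":-1},{"tx":0,"ty":0,"tz":0,"ax":0,"ay":0,"az":0,"jaw":-1}]' 40
python3 - <<'E'
from h import *
snap('scene','sc2'); crop('sc2',200,100,340,240,4,'sc2c')
snap('top','top2')
E
```

```text
time: 15.35
ee_pos: [0.6202, -0.1413, 0.1933]
tcp_rot: [-180.0, -0.3, 86.5]
wrist_force: [0.0, 0.5, -1.3]
opening: 0.0231
grasp_force: 40.0
time: 16.6
ee_pos: [0.6211, -0.1401, 0.1263]
tcp_rot: [179.8, -0.2, 86.8]
wrist_force: [-0.8, 0.4, -1.4]
opening: 0.023
grasp_force: 40.0
```

View pics/sc2c.png

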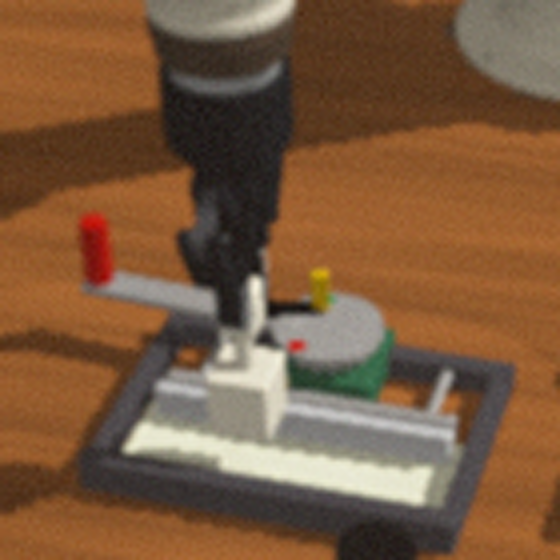

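White is upright over the bed (crop 245,395), just in front of the jaw. Lowering now.

```bash
python3 -m handwheel '[{"tx":0,"ty":0.002,"tz":0.015,"ax":0,"ay":0,"az":0,"jaw":-1},{"tx":0,"ty":0,"tz":0.01,"ax":0,"ay":0,"az":0,"jaw":-1},{"tx":0,"ty":0,"tz":0.006,"ax":0,"ay":0,"az":0,"jaw":-1},{"tx":0,"ty":0,"tz":0.004,"ax":0,"ay":0,"az":0,"jaw":-1},{"tx":0,"ty":0,"tz":0.002,"ax":0,"ay":0,"az":0,"jaw":-1},{"tx":0,"ty":0,"tz":0,"ax":0,"ay":0,"az":0,"jaw":-1},{"tx":0,"ty":0,"tz":0,"ax":0,"ay":0,"az":0,"jaw":-1},{"tx":0,"ty":0,"tz":0,"ax":0,"ay":0,"az":0,"jaw":-1},{"tx":0,"ty":0,"tz":0,"ax":0,"ay":0,"az":0,"jaw":-1},{"tx":0,"ty":0,"tz":0,"ax":0,"ay":0,"az":0,"jaw":-1}]' 40
python3 -m handwheel '[{"tx":0,"ty":0,"tz":0.001,"ax":0,"ay":0,"az":0,"jaw":-1},{"tx":0,"ty":0,"tz":0.001,"ax":0,"ay":0,"az":0,"jaw":-1},{"tx":0,"ty":0,"tz":0,"ax":0,"ay":0,"az":0,"jaw":-1},{"tx":0,"ty":0,"tz":0,"ax":0,"ay":0,"az":0,"jaw":-1},{"tx":0,"ty":0,"tz":0,"ax":0,"ay":0,"az":0,"jaw":-1},{"tx":0,"ty":0,"tz":0,"ax":0,"ay":0,"az":0,"jaw":-1},{"tx":0,"ty":0,"tz":0,"ax":0,"ay":0,"az":0,"jaw":-1},{"tx":0,"ty":0,"tz":0,"ax":0,"ay":0,"az":0,"jaw":-1},{"tx":0,"ty":0,"tz":0,"ax":0,"ay":0,"az":0,"jaw":-1},{"tx":0,"ty":0,"tz":0,"ax":0,"ay":0,"az":0,"jaw":-1}]' 40
```

```text
time: 17.95
ee_pos: [0.6231, -0.14, 0.0889]
tcp_rot: [179.8, -0.2, 86.8]
wrist_force: [-0.6, -0.4, 0.1]
opening: 0.0233
grasp_force: 40.0
time: 19.2
ee_pos: [0.623, -0.14, 0.0868]
tcp_rot: [179.8, -0.2, 86.8]
wrist_force: [0.3, 0.7, -1.1]
opening: 0.0232
grasp_force: 40.0
```

```bash
python3 -m handwheel '[{"tx":0,"ty":0,"tz":0.001,"ax":0,"ay":0,"az":0,"jaw":-1},{"tx":0,"ty":0,"tz":0.001,"ax":0,"ay":0,"az":0,"jaw":-1},{"tx":0,"ty":0,"tz":0,"ax":0,"ay":0,"az":0,"jaw":-1},{"tx":0,"ty":0,"tz":0,"ax":0,"ay":0,"az":0,"jaw":-1},{"tx":0,"ty":0,"tz":0,"ax":0,"ay":0,"az":0,"jaw":-1},{"tx":0,"ty":0,"tz":0,"ax":0,"ay":0,"az":0,"jaw":-1},{"tx":0,"ty":0,"tz":0,"ax":0,"ay":0,"az":0,"jaw":-1},{"tx":0,"ty":0,"tz":0,"ax":0,"ay":0,"az":0,"jaw":-1},{"tx":0,"ty":0,"tz":0,"ax":0,"ay":0,"az":0,"jaw":-1},{"tx":0,"ty":0,"tz":0,"ax":0,"ay":0,"az":0,"jaw":-1}]' 40
python3 -c "
from h import *
o=telemetry.get_obs();print(o['ee_pos'],o['wrist_force'],o['torque'])"
```

```text
time: 20.45
ee_pos: [0.6232, -0.14, 0.0864]
tcp_rot: [179.8, -0.2, 86.8]
wrist_force: [-3.4, 0.8, 8.8]
opening: 0.0236
grasp_force: 41.5
[ 0.62318019 -0.13998099  0.08635142] [-3.35378402  0.82783955  8.82746833] [ 0.20828421  0.844258   -0.03063426]
```

Contact at 9 N, so the stamp stands. I'll release it, rise and go back toward the dark one.

```bash
python3 -m handwheel '[{"tx":0,"ty":0,"tz":-0.001,"ax":0,"ay":0,"az":0,"jaw":0},{"tx":0,"ty":0,"tz":0,"ax":0,"ay":0,"az":0,"jaw":0},{"tx":0,"ty":0,"tz":0,"ax":0,"ay":0,"az":0,"jaw":0},{"tx":0,"ty":0,"tz":0,"ax":0,"ay":0,"az":0,"jaw":0},{"tx":0,"ty":0,"tz":-0.02,"ax":0,"ay":0,"az":0,"jaw":0.2},{"tx":0,"ty":0,"tz":-0.04,"ax":0,"ay":0,"az":0,"jaw":0.2},{"tx":0,"ty":0,"tz":-0.05,"ax":0,"ay":0,"az":0,"jaw":0.2},{"tx":0,"ty":0,"tz":-0.04,"ax":0,"ay":0,"az":0,"jaw":0.2},{"tx":0.06,"ty":0,"tz":0,"ax":0,"ay":0,"az":0,"jaw":0.2},{"tx":0.06,"ty":0,"tz":0,"ax":0,"ay":0,"az":0,"jaw":0.2}]'
python3 -m handwheel '[{"tx":0.06,"ty":-0.01,"tz":0,"ax":0,"ay":0,"az":0,"jaw":0.2},{"tx":0.06,"ty":-0.01,"tz":0,"ax":0,"ay":0,"az":0,"jaw":0.2},{"tx":0.06,"ty":-0.01,"tz":0,"ax":0,"ay":0,"az":0,"jaw":0.2},{"tx":0.05,"ty":-0.01,"tz":0,"ax":0,"ay":0,"az":0,"jaw":0.2},{"tx":0,"ty":-0.01,"tz":0,"ax":0,"ay":0,"az":-8.2,"jaw":0.2},{"tx":0,"ty":0,"tz":0,"ax":0,"ay":0,"az":0,"jaw":0.2},{"tx":0,"ty":0,"tz":0,"ax":0,"ay":0,"az":0,"jaw":0.2},{"tx":0,"ty":0,"tz":0,"ax":0,"ay":0,"az":0,"jaw":0.2},{"tx":0,"ty":0,"tz":0,"ax":0,"ay":0,"az":0,"jaw":0.2},{"tx":0,"ty":0,"tz":0,"ax":0,"ay":0,"az":0,"jaw":0.2}]'
python3 - <<'E'
from h import *
snap('wrist','w4'); snap('top','top3'); print(w2pix('w4',[[.5765,.3066,.118]]))
a=cv2.imread('pics/w4.png'); b=cv2.imread('pics/top3.png')[170:280,300:460]
c=np.zeros((600,640,3),np.uint8); c[:300,:640]=a[:300]; c[300:575,:400]=cv2.resize(b,None,fx=2.5,fy=2.5)
cv2.imwrite('pics/m2.png',c)
E
```

```text
time: 21.7
ee_pos: [0.6295, -0.0201, 0.2368]
tcp_rot: [179.8, -0.3, 86.7]
wrist_force: [0.7, 0.3, -0.2]
opening: 0.0513
grasp_force: 0.0
time: 22.95
ee_pos: [0.5922, 0.2113, 0.2372]
tcp_rot: [179.8, -0.2, 95.0]
wrist_force: [-0.1, -1.0, 1.1]
opening: 0.0513
grasp_force: 0.0
[[308.01474575  79.01152465]]
```

View pics/m2.png

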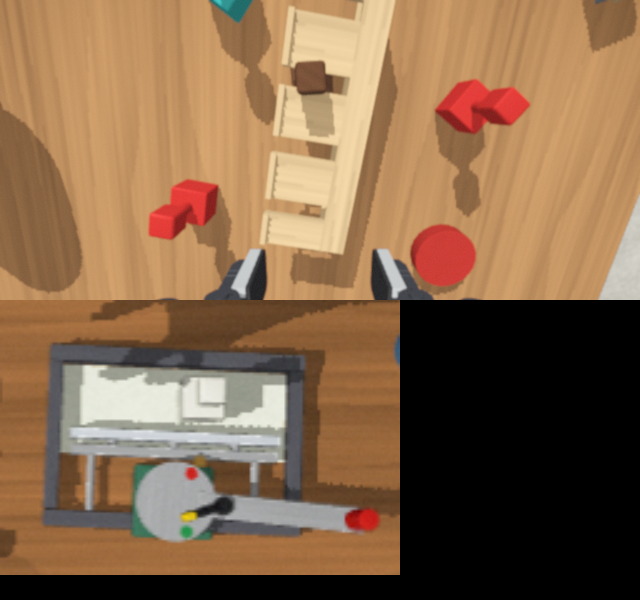

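White stands square in the bed (crop 203,398), clear of both jaw and rail. The dark head top is at (311,77), brown, and the predicted point is (308,79). The turquoise look-alike's corner is at (232,18).

```bash
python3 - <<'E'
from h import *
im=cv2.imread('pics/w4.png')
b=np.array([(295,64),(324,61),(327,91),(298,94)],float)
P=np.array([pix2w('w4',p,.118) for p in b]);print(P.round(4),P.mean(0),[np.degrees(np.arctan2(*(P[(i+1)%4]-P[i])[[1,0]])).round(1) for i in range(4)],[np.linalg.norm(P[(i+1)%4]-P[i]).round(4) for i in range(4)])
print(pix2w('w4',(235,20),.0),pix2w('w4',(250,0),.03),pix2w('w4',(210,3),.03))
E
```

```text
[[0.5658 0.3164 0.118 ]
 [0.5876 0.3204 0.118 ]
 [0.5919 0.2992 0.118 ]
 [0.5695 0.295  0.118 ]] [0.57872586 0.30775281 0.118     ] [np.float64(10.4), np.float64(-78.6), np.float64(-169.5), np.float64(99.9)] [np.float64(0.0222), np.float64(0.0217), np.float64(0.0228), np.float64(0.0218)]
[0.4901828  0.36848695 0.        ] [0.5119834  0.38046877 0.03      ] [0.47333628 0.37457822 0.03      ]
```

```bash
python3 -m handwheel '[{"tx":0.0485,"ty":-0.003,"tz":0,"ax":0,"ay":0,"az":0,"jaw":0.2},{"tx":0.0485,"ty":-0.003,"tz":0,"ax":0,"ay":0,"az":-5,"jaw":0.2},{"tx":0,"ty":0,"tz":0.05,"ax":0,"ay":0,"az":0,"jaw":0.2},{"tx":0,"ty":0,"tz":0.05,"ax":0,"ay":0,"az":0,"jaw":0.2},{"tx":0,"ty":0,"tz":0.03,"ax":0,"ay":0,"az":0,"jaw":0.2},{"tx":0,"ty":0,"tz":0.0125,"ax":0,"ay":0,"az":0,"jaw":0.2},{"tx":0,"ty":0,"tz":0,"ax":0,"ay":0,"az":0,"jaw":0.2},{"tx":0,"ty":0,"tz":0,"ax":0,"ay":0,"az":0,"jaw":-1},{"tx":0,"ty":0,"tz":0,"ax":0,"ay":0,"az":0,"jaw":-1},{"tx":0,"ty":0,"tz":0,"ax":0,"ay":0,"az":0,"jaw":-1}]' 40
python3 -m handwheel '[{"tx":0,"ty":0,"tz":0,"ax":0,"ay":0,"az":0,"jaw":-1},{"tx":0,"ty":0,"tz":0,"ax":0,"ay":0,"az":0,"jaw":-1},{"tx":0,"ty":0,"tz":0,"ax":0,"ay":0,"az":0,"jaw":-1},{"tx":0,"ty":0,"tz":0,"ax":0,"ay":0,"az":0,"jaw":-1},{"tx":0,"ty":0,"tz":-0.007,"ax":0,"ay":0,"az":0,"jaw":-1},{"tx":0,"ty":0,"tz":-0.006,"ax":0,"ay":0,"az":0,"jaw":-1},{"tx":0,"ty":0,"tz":0,"ax":0,"ay":0,"az":0,"jaw":-1},{"tx":0,"ty":0,"tz":0,"ax":0,"ay":0,"az":0,"jaw":-1},{"tx":0,"ty":0,"tz":0,"ax":0,"ay":0,"az":0,"jaw":-1},{"tx":0,"ty":0,"tz":0,"ax":0,"ay":0,"az":0,"jaw":-1}]' 40
```

```text
time: 24.3
ee_pos: [0.5787, 0.3086, 0.097]
tcp_rot: [179.6, -0.3, 100.0]
wrist_force: [-0.4, -0.4, 7.1]
opening: 0.0235
grasp_force: 39.5
time: 25.55
ee_pos: [0.5779, 0.3082, 0.1078]
tcp_rot: [179.8, -0.2, 100.0]
wrist_force: [1.7, -0.2, -0.7]
opening: 0.0231
grasp_force: 39.4
```

```bash
python3 -m handwheel '[{"tx":0.0025,"ty":-0.0097,"tz":0,"ax":0,"ay":0,"az":0,"jaw":-1},{"tx":0.0025,"ty":-0.0097,"tz":0,"ax":0,"ay":0,"az":0,"jaw":-1},{"tx":0.005,"ty":-0.0194,"tz":0,"ax":0,"ay":0,"az":0,"jaw":-1},{"tx":0.005,"ty":-0.0194,"tz":0,"ax":0,"ay":0,"az":0,"jaw":-1},{"tx":0.005,"ty":-0.0194,"tz":0,"ax":0,"ay":0,"az":0,"jaw":-1},{"tx":0,"ty":0,"tz":0,"ax":0,"ay":0,"az":0,"jaw":-1},{"tx":0,"ty":0,"tz":-0.04,"ax":0,"ay":0,"az":0,"jaw":-1},{"tx":0,"ty":0,"tz":-0.05,"ax":0,"ay":0,"az":0,"jaw":-1},{"tx":0,"ty":0,"tz":0,"ax":0,"ay":0,"az":0,"jaw":-1},{"tx":0,"ty":0,"tz":0,"ax":0,"ay":0,"az":0,"jaw":-1}]' 40
```

```text
time: 26.8
ee_pos: [0.498, 0.314, 0.1973]
tcp_rot: [179.8, -0.2, 100.0]
wrist_force: [-0.5, 0.4, -2.3]
opening: 0.0231
grasp_force: 39.9
```

```bash
python3 -m handwheel '[{"tx":-0.0523,"ty":0.007,"tz":0,"ax":0,"ay":0,"az":0,"jaw":-1},{"tx":-0.0523,"ty":0.007,"tz":0,"ax":0,"ay":0,"az":0,"jaw":-1},{"tx":-0.0523,"ty":0.007,"tz":0,"ax":0,"ay":0,"az":0,"jaw":-1},{"tx":-0.0523,"ty":0.007,"tz":0,"ax":0,"ay":0,"az":0,"jaw":-1},{"tx":-0.0523,"ty":0.007,"tz":0,"ax":0,"ay":0,"az":0,"jaw":-1},{"tx":-0.0523,"ty":0.007,"tz":0,"ax":0,"ay":0,"az":0,"jaw":-1},{"tx":-0.0523,"ty":0.007,"tz":0,"ax":0,"ay":0,"az":0,"jaw":-1},{"tx":-0.0523,"ty":0.007,"tz":0,"ax":0,"ay":0,"az":0,"jaw":-1},{"tx":0,"ty":0,"tz":0,"ax":0,"ay":0,"az":6.6,"jaw":-1},{"tx":0,"ty":0,"tz":0,"ax":0,"ay":0,"az":6.6,"jaw":-1}]' 40
python3 - <<'E'
from h import *
snap('scene','sc3');crop('sc3',200,100,340,240,4,'sc3c')
E
```

```text
time: 28.05
ee_pos: [0.6253, -0.0893, 0.1941]
tcp_rot: [-180.0, -0.3, 86.5]
wrist_force: [-0.8, -0.4, -1.4]
opening: 0.0233
grasp_force: 39.7
```

View pics/sc3c.png

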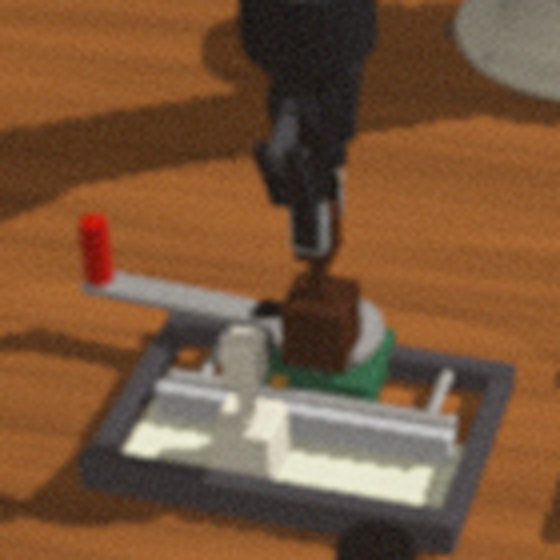

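White still stands (crop 250,425) and the dark one is upright above its place. Lowering.

```bash
python3 -m handwheel '[{"tx":0,"ty":0,"tz":0,"ax":0,"ay":0,"az":0,"jaw":-1},{"tx":0,"ty":0,"tz":0.03,"ax":0,"ay":0,"az":0,"jaw":-1},{"tx":0,"ty":0,"tz":0.03,"ax":0,"ay":0,"az":0,"jaw":-1},{"tx":0,"ty":0,"tz":0.02,"ax":0,"ay":0,"az":0,"jaw":-1},{"tx":0,"ty":0,"tz":0.015,"ax":0,"ay":0,"az":0,"jaw":-1},{"tx":0,"ty":0,"tz":0.008,"ax":0,"ay":0,"az":0,"jaw":-1},{"tx":0,"ty":0,"tz":0.004,"ax":0,"ay":0,"az":0,"jaw":-1},{"tx":0,"ty":0,"tz":0.002,"ax":0,"ay":0,"az":0,"jaw":-1},{"tx":0,"ty":0,"tz":0,"ax":0,"ay":0,"az":0,"jaw":-1},{"tx":0,"ty":0,"tz":0,"ax":0,"ay":0,"az":0,"jaw":-1}]' 40
python3 -m handwheel '[{"tx":0,"ty":0,"tz":0.001,"ax":0,"ay":0,"az":0,"jaw":-1},{"tx":0,"ty":0,"tz":0.001,"ax":0,"ay":0,"az":0,"jaw":-1},{"tx":0,"ty":0,"tz":0,"ax":0,"ay":0,"az":0,"jaw":-1},{"tx":0,"ty":0,"tz":0,"ax":0,"ay":0,"az":0,"jaw":-1},{"tx":0,"ty":0,"tz":0,"ax":0,"ay":0,"az":0,"jaw":-1},{"tx":0,"ty":0,"tz":0,"ax":0,"ay":0,"az":0,"jaw":-1},{"tx":0,"ty":0,"tz":0,"ax":0,"ay":0,"az":0,"jaw":-1},{"tx":0,"ty":0,"tz":0,"ax":0,"ay":0,"az":0,"jaw":-1},{"tx":0,"ty":0,"tz":0,"ax":0,"ay":0,"az":0,"jaw":-1},{"tx":0,"ty":0,"tz":0,"ax":0,"ay":0,"az":0,"jaw":-1}]' 40
```

```text
time: 29.35
ee_pos: [0.6263, -0.0878, 0.088]
tcp_rot: [179.8, -0.2, 86.8]
wrist_force: [0.0, -0.3, -1.6]
opening: 0.0232
grasp_force: 39.8
time: 30.6
ee_pos: [0.6264, -0.0879, 0.0871]
tcp_rot: [179.7, -0.2, 86.8]
wrist_force: [-2.3, 0.4, 7.4]
opening: 0.0233
grasp_force: 41.1
```

```bash
python3 -m handwheel '[{"tx":0,"ty":0,"tz":-0.001,"ax":0,"ay":0,"az":0,"jaw":0},{"tx":0,"ty":0,"tz":0,"ax":0,"ay":0,"az":0,"jaw":0},{"tx":0,"ty":0,"tz":0,"ax":0,"ay":0,"az":0,"jaw":0},{"tx":0,"ty":0,"tz":0,"ax":0,"ay":0,"az":0,"jaw":0},{"tx":0,"ty":0,"tz":-0.02,"ax":0,"ay":0,"az":0,"jaw":0},{"tx":0,"ty":0,"tz":-0.04,"ax":0,"ay":0,"az":0,"jaw":0},{"tx":0,"ty":0,"tz":-0.05,"ax":0,"ay":0,"az":0,"jaw":0},{"tx":0,"ty":0,"tz":-0.02,"ax":0,"ay":0,"az":0,"jaw":0},{"tx":-0.0495,"ty":-0.0278,"tz":0,"ax":0,"ay":0,"az":0,"jaw":0},{"tx":-0.0495,"ty":-0.0278,"tz":0,"ax":0,"ay":0,"az":0,"jaw":0}]'
python3 -m handwheel '[{"tx":-0.0495,"ty":-0.0278,"tz":0,"ax":0,"ay":0,"az":0,"jaw":-0.1},{"tx":-0.0495,"ty":-0.0278,"tz":0,"ax":0,"ay":0,"az":3.4,"jaw":-0.1},{"tx":0,"ty":0,"tz":0,"ax":0,"ay":0,"az":0,"jaw":-0.1},{"tx":0,"ty":0,"tz":0,"ax":0,"ay":0,"az":0,"jaw":-0.1},{"tx":0,"ty":0,"tz":0.04,"ax":0,"ay":0,"az":0,"jaw":-0.1},{"tx":0,"ty":0,"tz":0.04,"ax":0,"ay":0,"az":0,"jaw":-0.1},{"tx":0,"ty":0,"tz":0.03,"ax":0,"ay":0,"az":0,"jaw":-0.1},{"tx":0,"ty":0,"tz":0,"ax":0,"ay":0,"az":0,"jaw":-0.1},{"tx":0,"ty":0,"tz":0,"ax":0,"ay":0,"az":0,"jaw":-0.1},{"tx":0,"ty":0,"tz":0,"ax":0,"ay":0,"az":0,"jaw":-0.1}]'
python3 - <<'E'
from h import *
snap('scene','sc4');crop('sc4',200,100,340,240,4,'sc4c')
E
```

```text
time: 31.85
ee_pos: [0.5642, -0.1847, 0.2159]
tcp_rot: [179.8, -0.2, 86.9]
wrist_force: [0.4, -0.4, 0.8]
opening: 0.0428
grasp_force: 0.0
time: 33.1
ee_pos: [0.505, -0.2795, 0.1072]
tcp_rot: [179.7, -0.2, 83.5]
wrist_force: [0.2, -0.1, -0.4]
opening: 0.0387
grasp_force: 0.0
```

View pics/sc4c.png

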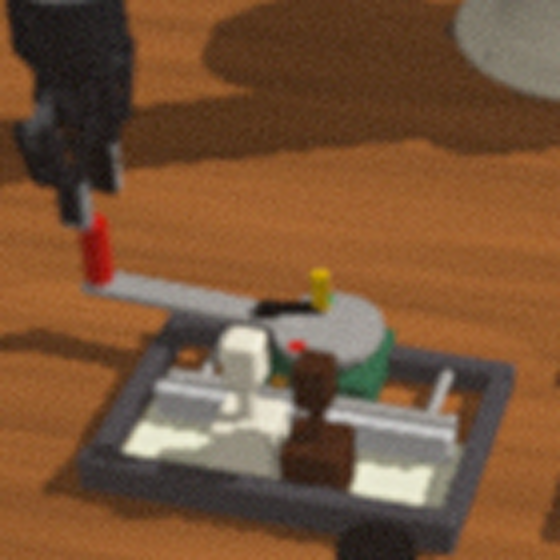

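Both stamps stand and the fingers straddle the post (crop 95,220). I'll go down, close loosely, and click back first.

```bash
python3 -m handwheel '[{"tx":0,"ty":0,"tz":0.03,"ax":0,"ay":0,"az":0,"jaw":-0.1},{"tx":0,"ty":0,"tz":0.013,"ax":0,"ay":0,"az":0,"jaw":-0.42},{"tx":0,"ty":0,"tz":0,"ax":0,"ay":0,"az":0,"jaw":-0.42},{"tx":0,"ty":0,"tz":0,"ax":0,"ay":0,"az":0,"jaw":-0.42},{"tx":0.0013,"ty":-0.0213,"tz":0,"ax":0,"ay":0,"az":7.2,"jaw":-0.42},{"tx":0.0013,"ty":-0.0213,"tz":0,"ax":0,"ay":0,"az":7.2,"jaw":-0.42},{"tx":0.0013,"ty":-0.0213,"tz":0,"ax":0,"ay":0,"az":7.2,"jaw":-0.42},{"tx":0.0013,"ty":-0.0213,"tz":0,"ax":0,"ay":0,"az":7.2,"jaw":-0.42},{"tx":0.0013,"ty":-0.0213,"tz":0,"ax":0,"ay":0,"az":7.2,"jaw":-0.42},{"tx":0.0013,"ty":-0.0213,"tz":0,"ax":0,"ay":0,"az":7.2,"jaw":-0.42}]'
python3 -c "
from h import *
o=telemetry.get_obs();d=o['ee_pos'][:2]-[.5242,-.1098];print(np.linalg.norm(d),np.degrees(np.arctan2(d[1],d[0])))"
```

```text
time: 34.4
ee_pos: [0.3956, -0.2216, 0.0639]
tcp_rot: [179.7, -0.4, 40.0]
wrist_force: [14.9, -6.8, -6.3]
opening: 0.0248
grasp_force: 7.9
0.17040312161816254 -138.99422948578328
```

```bash
python3 -m handwheel '[{"tx":0.0012,"ty":0.0204,"tz":0,"ax":0,"ay":0,"az":-6.9,"jaw":-0.42},{"tx":0.0012,"ty":0.0204,"tz":0,"ax":0,"ay":0,"az":-6.9,"jaw":-0.42},{"tx":0.0012,"ty":0.0204,"tz":0,"ax":0,"ay":0,"az":-6.9,"jaw":-0.42},{"tx":0.0012,"ty":0.0204,"tz":0,"ax":0,"ay":0,"az":-6.9,"jaw":-0.42},{"tx":0.0012,"ty":0.0204,"tz":0,"ax":0,"ay":0,"az":-6.9,"jaw":-0.42},{"tx":0.0012,"ty":0.0204,"tz":0,"ax":0,"ay":0,"az":-6.9,"jaw":-0.42},{"tx":0.0012,"ty":0.0204,"tz":0,"ax":0,"ay":0,"az":-6.9,"jaw":-0.42},{"tx":0.0012,"ty":0.0204,"tz":0,"ax":0,"ay":0,"az":-6.9,"jaw":-0.42},{"tx":0.0012,"ty":0.0204,"tz":0,"ax":0,"ay":0,"az":-6.9,"jaw":-0.42},{"tx":0.0012,"ty":0.0204,"tz":0,"ax":0,"ay":0,"az":-6.9,"jaw":-0.42}]'
python3 - <<'E'
from h import *
o=telemetry.get_obs();d=o['ee_pos'][:2]-[.5242,-.1098];print(np.linalg.norm(d),np.degrees(np.arctan2(d[1],d[0])),o['wrist_force'])
snap('scene','sc5');snap('top','top5')
a=cv2.imread('pics/sc5.png')[100:240,200:340];b=cv2.imread('pics/top5.png')[175:275,310:460]
c=np.zeros((560,800,3),np.uint8);c[:350,:350]=cv2.resize(a,(350,350));c[:300,350:800]=cv2.resize(b,(450,300));cv2.imwrite('pics/m3.png',c[:350])
E
```

```text
time: 35.65
ee_pos: [0.5795, -0.2719, 0.0635]
tcp_rot: [179.8, -0.1, 109.4]
wrist_force: [-4.1, -0.1, 0.9]
opening: 0.025
grasp_force: 2.0
0.1712894561972067 -71.16028226391413 [-4.09835436 -0.13859562  0.88779157]
```

View pics/m3.png

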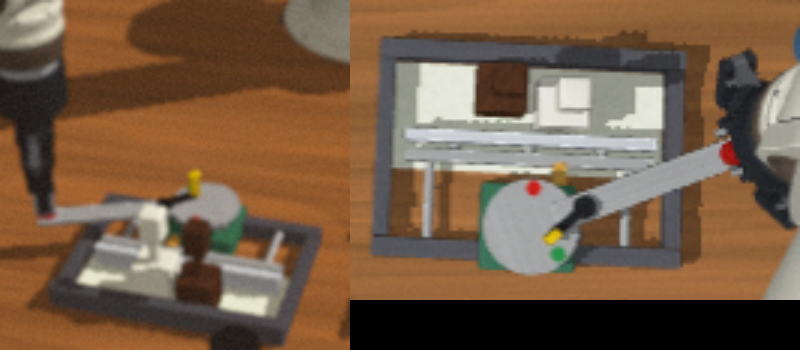

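The bar has advanced (jaw line at crop y≈135), the pawl is still by green, and both stamps stand. Second stroke: back, then forward.

```bash
python3 -m handwheel '[{"tx":0.0012,"ty":-0.0204,"tz":0,"ax":0,"ay":0,"az":6.9,"jaw":-0.42},{"tx":0.0012,"ty":-0.0204,"tz":0,"ax":0,"ay":0,"az":6.9,"jaw":-0.42},{"tx":0.0012,"ty":-0.0204,"tz":0,"ax":0,"ay":0,"az":6.9,"jaw":-0.42},{"tx":0.0012,"ty":-0.0204,"tz":0,"ax":0,"ay":0,"az":6.9,"jaw":-0.42},{"tx":0.0012,"ty":-0.0204,"tz":0,"ax":0,"ay":0,"az":6.9,"jaw":-0.42},{"tx":0.0012,"ty":-0.0204,"tz":0,"ax":0,"ay":0,"az":6.9,"jaw":-0.42},{"tx":0.0012,"ty":-0.0204,"tz":0,"ax":0,"ay":0,"az":6.9,"jaw":-0.42},{"tx":0.0012,"ty":-0.0204,"tz":0,"ax":0,"ay":0,"az":6.9,"jaw":-0.42},{"tx":0.0012,"ty":-0.0204,"tz":0,"ax":0,"ay":0,"az":6.9,"jaw":-0.42},{"tx":0.0012,"ty":-0.0204,"tz":0,"ax":0,"ay":0,"az":6.9,"jaw":-0.42}]'
python3 -m handwheel '[{"tx":0.0012,"ty":0.0204,"tz":0,"ax":0,"ay":0,"az":-6.9,"jaw":-0.42},{"tx":0.0012,"ty":0.0204,"tz":0,"ax":0,"ay":0,"az":-6.9,"jaw":-0.42},{"tx":0.0012,"ty":0.0204,"tz":0,"ax":0,"ay":0,"az":-6.9,"jaw":-0.42},{"tx":0.0012,"ty":0.0204,"tz":0,"ax":0,"ay":0,"az":-6.9,"jaw":-0.42},{"tx":0.0012,"ty":0.0204,"tz":0,"ax":0,"ay":0,"az":-6.9,"jaw":-0.42},{"tx":0.0012,"ty":0.0204,"tz":0,"ax":0,"ay":0,"az":-6.9,"jaw":-0.42},{"tx":0.0012,"ty":0.0204,"tz":0,"ax":0,"ay":0,"az":-6.9,"jaw":-0.42},{"tx":0.0012,"ty":0.0204,"tz":0,"ax":0,"ay":0,"az":-6.9,"jaw":-0.42},{"tx":0.0012,"ty":0.0204,"tz":0,"ax":0,"ay":0,"az":-6.9,"jaw":-0.42},{"tx":0.0012,"ty":0.0204,"tz":0,"ax":0,"ay":0,"az":-6.9,"jaw":-0.42}]'
python3 - <<'E'
from h import *
o=telemetry.get_obs();d=o['ee_pos'][:2]-[.5242,-.1098];print(np.linalg.norm(d),np.degrees(np.arctan2(d[1],d[0])),o['wrist_force'])
snap('scene','sc6');snap('top','top6')
a=cv2.imread('pics/sc6.png')[100:240,200:340];b=cv2.imread('pics/top6.png')[175:275,310:460]
c=np.zeros((560,800,3),np.uint8);c[:350,:350]=cv2.resize(a,(350,350));c[:300,350:800]=cv2.resize(b,(450,300));cv2.imwrite('pics/m4.png',c[:350])
E
```

```text
time: 37.0
ee_pos: [0.3932, -0.221, 0.0631]
tcp_rot: [180.0, -0.3, 39.8]
wrist_force: [2.3, -0.6, 0.7]
opening: 0.0251
grasp_force: 1.1
time: 38.25
ee_pos: [0.5786, -0.2727, 0.0632]
tcp_rot: [179.8, -0.1, 109.2]
wrist_force: [-4.2, -1.9, 0.5]
opening: 0.0251
grasp_force: 2.1
0.1717244495588083 -71.52654501915933 [-4.18796716 -1.85913635  0.51438171]
```

View pics/m4.png

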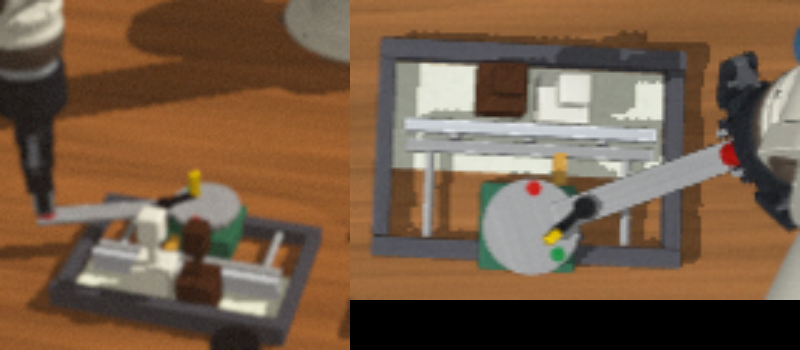

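The bar is about halfway (jaw line at crop y≈125) and the stamps are square. Third stroke.

```bash
python3 -m handwheel '[{"tx":0.0012,"ty":-0.0204,"tz":0,"ax":0,"ay":0,"az":6.9,"jaw":-0.42},{"tx":0.0012,"ty":-0.0204,"tz":0,"ax":0,"ay":0,"az":6.9,"jaw":-0.42},{"tx":0.0012,"ty":-0.0204,"tz":0,"ax":0,"ay":0,"az":6.9,"jaw":-0.42},{"tx":0.0012,"ty":-0.0204,"tz":0,"ax":0,"ay":0,"az":6.9,"jaw":-0.42},{"tx":0.0012,"ty":-0.0204,"tz":0,"ax":0,"ay":0,"az":6.9,"jaw":-0.42},{"tx":0.0012,"ty":-0.0204,"tz":0,"ax":0,"ay":0,"az":6.9,"jaw":-0.42},{"tx":0.0012,"ty":-0.0204,"tz":0,"ax":0,"ay":0,"az":6.9,"jaw":-0.42},{"tx":0.0012,"ty":-0.0204,"tz":0,"ax":0,"ay":0,"az":6.9,"jaw":-0.42},{"tx":0.0012,"ty":-0.0204,"tz":0,"ax":0,"ay":0,"az":6.9,"jaw":-0.42},{"tx":0.0012,"ty":-0.0204,"tz":0,"ax":0,"ay":0,"az":6.9,"jaw":-0.42}]'
python3 -m handwheel '[{"tx":0.0012,"ty":0.0204,"tz":0,"ax":0,"ay":0,"az":-6.9,"jaw":-0.42},{"tx":0.0012,"ty":0.0204,"tz":0,"ax":0,"ay":0,"az":-6.9,"jaw":-0.42},{"tx":0.0012,"ty":0.0204,"tz":0,"ax":0,"ay":0,"az":-6.9,"jaw":-0.42},{"tx":0.0012,"ty":0.0204,"tz":0,"ax":0,"ay":0,"az":-6.9,"jaw":-0.42},{"tx":0.0012,"ty":0.0204,"tz":0,"ax":0,"ay":0,"az":-6.9,"jaw":-0.42},{"tx":0.0012,"ty":0.0204,"tz":0,"ax":0,"ay":0,"az":-6.9,"jaw":-0.42},{"tx":0.0012,"ty":0.0204,"tz":0,"ax":0,"ay":0,"az":-6.9,"jaw":-0.42},{"tx":0,"ty":0,"tz":0,"ax":0,"ay":0,"az":0,"jaw":-0.42},{"tx":0,"ty":0,"tz":0,"ax":0,"ay":0,"az":0,"jaw":-0.42},{"tx":0,"ty":0,"tz":0,"ax":0,"ay":0,"az":0,"jaw":-0.42}]'
python3 -m handwheel '[{"tx":0.0003,"ty":0.0102,"tz":0,"ax":0,"ay":0,"az":-3.45,"jaw":-0.42},{"tx":0.0003,"ty":0.0102,"tz":0,"ax":0,"ay":0,"az":-3.45,"jaw":-0.42},{"tx":0.0003,"ty":0.0102,"tz":0,"ax":0,"ay":0,"az":-3.45,"jaw":-0.42},{"tx":0,"ty":0,"tz":0,"ax":0,"ay":0,"az":0,"jaw":-0.42},{"tx":0,"ty":0,"tz":0,"ax":0,"ay":0,"az":0,"jaw":-0.42},{"tx":0,"ty":0,"tz":0,"ax":0,"ay":0,"az":0,"jaw":-0.42},{"tx":0,"ty":0,"tz":0,"ax":0,"ay":0,"az":0,"jaw":-0.42},{"tx":0,"ty":0,"tz":0,"ax":0,"ay":0,"az":0,"jaw":-0.42},{"tx":0,"ty":0,"tz":0,"ax":0,"ay":0,"az":0,"jaw":-0.42},{"tx":0,"ty":0,"tz":0,"ax":0,"ay":0,"az":0,"jaw":-0.42}]'
```

```text
time: 39.6
ee_pos: [0.3926, -0.2214, 0.0629]
tcp_rot: [180.0, -0.3, 39.7]
wrist_force: [2.3, -0.3, 1.0]
opening: 0.0247
grasp_force: 1.0
time: 40.85
ee_pos: [0.5181, -0.2817, 0.0628]
tcp_rot: [179.8, -0.2, 88.4]
wrist_force: [0.2, 1.2, 0.7]
opening: 0.0248
grasp_force: 0.0
time: 42.1
ee_pos: [0.549, -0.2797, 0.0626]
tcp_rot: [179.8, -0.2, 98.9]
wrist_force: [-3.0, 0.2, 2.1]
opening: 0.0245
grasp_force: 1.7
```

```bash
python3 -m handwheel '[{"tx":0.0003,"ty":0.0102,"tz":0,"ax":0,"ay":0,"az":-3.45,"jaw":-0.42},{"tx":0.0003,"ty":0.0102,"tz":0,"ax":0,"ay":0,"az":-3.45,"jaw":-0.42},{"tx":0.0003,"ty":0.0102,"tz":0,"ax":0,"ay":0,"az":-3.45,"jaw":-0.42},{"tx":0,"ty":0,"tz":0,"ax":0,"ay":0,"az":0,"jaw":-0.42},{"tx":0,"ty":0,"tz":0,"ax":0,"ay":0,"az":0,"jaw":-0.42},{"tx":0,"ty":0,"tz":0,"ax":0,"ay":0,"az":0,"jaw":-0.42},{"tx":0,"ty":0,"tz":0,"ax":0,"ay":0,"az":0,"jaw":-0.42},{"tx":0,"ty":0,"tz":0,"ax":0,"ay":0,"az":0,"jaw":-0.42},{"tx":0,"ty":0,"tz":0,"ax":0,"ay":0,"az":0,"jaw":-0.42},{"tx":0,"ty":0,"tz":0,"ax":0,"ay":0,"az":0,"jaw":-0.42}]'
python3 - <<'E'
from h import *
snap('scene','sc7');snap('top','top7')
a=cv2.imread('pics/sc7.png')[100:240,200:340];b=cv2.imread('pics/top7.png')[175:275,310:460]
c=np.zeros((560,800,3),np.uint8);c[:350,:350]=cv2.resize(a,(350,350));c[:300,350:800]=cv2.resize(b,(450,300));cv2.imwrite('pics/m5.png',c[:350])
E
```

```text
time: 43.35
ee_pos: [0.5787, -0.2724, 0.0626]
tcp_rot: [179.8, -0.2, 109.2]
wrist_force: [-1.3, -0.8, -0.5]
opening: 0.0252
grasp_force: 0.7
```

View pics/m5.png

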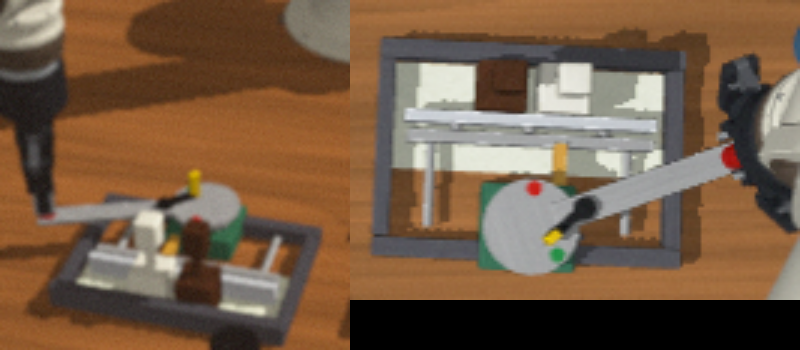

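The bar is about 22 mm forward (jaw line at crop y≈117), close against the stamps. The picture budget is spent, so from here on I'll measure numerically. Fourth stroke, with the final part in small steps while I watch the force.

```bash
python3 -m handwheel '[{"tx":0.0012,"ty":-0.0204,"tz":0,"ax":0,"ay":0,"az":6.9,"jaw":-0.42},{"tx":0.0012,"ty":-0.0204,"tz":0,"ax":0,"ay":0,"az":6.9,"jaw":-0.42},{"tx":0.0012,"ty":-0.0204,"tz":0,"ax":0,"ay":0,"az":6.9,"jaw":-0.42},{"tx":0.0012,"ty":-0.0204,"tz":0,"ax":0,"ay":0,"az":6.9,"jaw":-0.42},{"tx":0.0012,"ty":-0.0204,"tz":0,"ax":0,"ay":0,"az":6.9,"jaw":-0.42},{"tx":0.0012,"ty":-0.0204,"tz":0,"ax":0,"ay":0,"az":6.9,"jaw":-0.42},{"tx":0.0012,"ty":-0.0204,"tz":0,"ax":0,"ay":0,"az":6.9,"jaw":-0.42},{"tx":0.0012,"ty":-0.0204,"tz":0,"ax":0,"ay":0,"az":6.9,"jaw":-0.42},{"tx":0.0012,"ty":-0.0204,"tz":0,"ax":0,"ay":0,"az":6.9,"jaw":-0.42},{"tx":0.0012,"ty":-0.0204,"tz":0,"ax":0,"ay":0,"az":6.9,"jaw":-0.42}]'
python3 -m handwheel '[{"tx":0.0012,"ty":0.0204,"tz":0,"ax":0,"ay":0,"az":-6.9,"jaw":-0.42},{"tx":0.0012,"ty":0.0204,"tz":0,"ax":0,"ay":0,"az":-6.9,"jaw":-0.42},{"tx":0.0012,"ty":0.0204,"tz":0,"ax":0,"ay":0,"az":-6.9,"jaw":-0.42},{"tx":0.0012,"ty":0.0204,"tz":0,"ax":0,"ay":0,"az":-6.9,"jaw":-0.42},{"tx":0.0012,"ty":0.0204,"tz":0,"ax":0,"ay":0,"az":-6.9,"jaw":-0.42},{"tx":0.0012,"ty":0.0204,"tz":0,"ax":0,"ay":0,"az":-6.9,"jaw":-0.42},{"tx":0,"ty":0,"tz":0,"ax":0,"ay":0,"az":0,"jaw":-0.42},{"tx":0,"ty":0,"tz":0,"ax":0,"ay":0,"az":0,"jaw":-0.42},{"tx":0,"ty":0,"tz":0,"ax":0,"ay":0,"az":0,"jaw":-0.42},{"tx":0,"ty":0,"tz":0,"ax":0,"ay":0,"az":0,"jaw":-0.42}]'
python3 -m handwheel '[{"tx":0.0003,"ty":0.0102,"tz":0,"ax":0,"ay":0,"az":-3.45,"jaw":-0.42},{"tx":0.0003,"ty":0.0102,"tz":0,"ax":0,"ay":0,"az":-3.45,"jaw":-0.42},{"tx":0,"ty":0,"tz":0,"ax":0,"ay":0,"az":0,"jaw":-0.42},{"tx":0,"ty":0,"tz":0,"ax":0,"ay":0,"az":0,"jaw":-0.42},{"tx":0,"ty":0,"tz":0,"ax":0,"ay":0,"az":0,"jaw":-0.42},{"tx":0,"ty":0,"tz":0,"ax":0,"ay":0,"az":0,"jaw":-0.42},{"tx":0,"ty":0,"tz":0,"ax":0,"ay":0,"az":0,"jaw":-0.42},{"tx":0,"ty":0,"tz":0,"ax":0,"ay":0,"az":0,"jaw":-0.42},{"tx":0,"ty":0,"tz":0,"ax":0,"ay":0,"az":0,"jaw":-0.42},{"tx":0,"ty":0,"tz":0,"ax":0,"ay":0,"az":0,"jaw":-0.42}]'
```

```text
time: 44.7
ee_pos: [0.3932, -0.2218, 0.0626]
tcp_rot: [180.0, -0.3, 40.0]
wrist_force: [1.8, -0.5, 0.8]
opening: 0.0248
grasp_force: 0.9
time: 45.95
ee_pos: [0.4977, -0.2803, 0.0625]
tcp_rot: [179.9, -0.3, 81.6]
wrist_force: [-1.0, 0.2, 0.2]
opening: 0.0246
grasp_force: 0.5
time: 47.2
ee_pos: [0.5182, -0.2822, 0.0624]
tcp_rot: [179.9, -0.2, 88.5]
wrist_force: [-4.7, -0.2, 2.2]
opening: 0.0248
grasp_force: 1.9
```

```bash
python3 - <<'E'
from h import *
snap('top','top8')
# jaw top line: columns left of stamps (pixel x ~ 325-340), vertical profile, subpixel shift versus earlier
ref=cv2.cvtColor(cv2.imread('pics/top3.png'),6).astype(np.float32)
import sys
for f in('top0','top3','top5','top6','top7','top8'):
    g=cv2.cvtColor(cv2.imread(f'pics/{f}.png'),cv2.COLOR_BGR2GRAY)
    print(f,g[195:237,448//3+185:448//3+192].mean(1).astype(int).tolist() if 0 else g[198:236,455//3+182:455//3+190].mean(1).astype(int).tolist())
E
```

```text
top0 [230, 229, 230, 231, 229, 230, 234, 233, 234, 234, 234, 234, 235, 234, 233, 234, 234, 235, 235, 234, 206, 177, 156, 223, 218, 215, 222, 143, 158, 131, 175, 173, 175, 173, 131, 130, 130, 130]
top3 [214, 211, 213, 227, 227, 227, 230, 230, 231, 231, 231, 231, 231, 231, 230, 230, 231, 232, 232, 231, 202, 173, 151, 219, 214, 211, 218, 141, 155, 129, 170, 169, 171, 170, 128, 127, 126, 128]
top5 [224, 222, 224, 224, 223, 223, 227, 227, 227, 228, 228, 228, 229, 228, 227, 227, 211, 197, 154, 134, 215, 209, 206, 210, 148, 157, 137, 163, 166, 168, 138, 174, 184, 161, 125, 124, 124, 124]
top6 [224, 223, 224, 225, 224, 223, 227, 227, 228, 227, 228, 228, 229, 222, 186, 158, 144, 207, 208, 206, 177, 143, 156, 158, 165, 166, 171, 126, 186, 185, 185, 185, 185, 162, 126, 125, 125, 125]
top7 [224, 223, 224, 224, 224, 223, 227, 227, 228, 228, 225, 179, 167, 169, 208, 205, 208, 153, 152, 148, 171, 166, 167, 177, 131, 181, 183, 175, 186, 186, 185, 185, 185, 162, 125, 125, 123, 125]
top8 [228, 226, 227, 228, 226, 226, 230, 230, 231, 231, 191, 179, 144, 224, 214, 209, 217, 119, 148, 167, 169, 172, 131, 177, 188, 187, 182, 178, 190, 188, 189, 189, 189, 165, 129, 127, 126, 128]
```

```bash
python3 -m handwheel '[{"tx":0.0003,"ty":0.0102,"tz":0,"ax":0,"ay":0,"az":-3.45,"jaw":-0.42},{"tx":0.0003,"ty":0.0102,"tz":0,"ax":0,"ay":0,"az":-3.45,"jaw":-0.42},{"tx":0.0003,"ty":0.0102,"tz":0,"ax":0,"ay":0,"az":-3.45,"jaw":-0.42},{"tx":0,"ty":0,"tz":0,"ax":0,"ay":0,"az":0,"jaw":-0.42},{"tx":0,"ty":0,"tz":0,"ax":0,"ay":0,"az":0,"jaw":-0.42},{"tx":0,"ty":0,"tz":0,"ax":0,"ay":0,"az":0,"jaw":-0.42},{"tx":0,"ty":0,"tz":0,"ax":0,"ay":0,"az":0,"jaw":-0.42},{"tx":0,"ty":0,"tz":0,"ax":0,"ay":0,"az":0,"jaw":-0.42},{"tx":0,"ty":0,"tz":0,"ax":0,"ay":0,"az":0,"jaw":-0.42},{"tx":0,"ty":0,"tz":0,"ax":0,"ay":0,"az":0,"jaw":-0.42}]'
python3 -m handwheel '[{"tx":0.0003,"ty":0.0102,"tz":0,"ax":0,"ay":0,"az":-3.45,"jaw":-0.42},{"tx":0.0003,"ty":0.0102,"tz":0,"ax":0,"ay":0,"az":-3.45,"jaw":-0.42},{"tx":0.0003,"ty":0.0102,"tz":0,"ax":0,"ay":0,"az":-3.45,"jaw":-0.42},{"tx":0,"ty":0,"tz":0,"ax":0,"ay":0,"az":0,"jaw":-0.42},{"tx":0,"ty":0,"tz":0,"ax":0,"ay":0,"az":0,"jaw":-0.42},{"tx":0,"ty":0,"tz":0,"ax":0,"ay":0,"az":0,"jaw":-0.42},{"tx":0,"ty":0,"tz":0,"ax":0,"ay":0,"az":0,"jaw":-0.42},{"tx":0,"ty":0,"tz":0,"ax":0,"ay":0,"az":0,"jaw":-0.42},{"tx":0,"ty":0,"tz":0,"ax":0,"ay":0,"az":0,"jaw":-0.42},{"tx":0,"ty":0,"tz":0,"ax":0,"ay":0,"az":0,"jaw":-0.42}]'
python3 - <<'E'
from h import *
snap('top','top9')
for f in('top7','top8','top9'):
    g=cv2.cvtColor(cv2.imread(f'pics/{f}.png'),cv2.COLOR_BGR2GRAY);print(f,g[203:226,334:341].mean(1).astype(int).tolist())
E
```

```text
time: 48.5
ee_pos: [0.5488, -0.2802, 0.0625]
tcp_rot: [179.8, -0.2, 98.9]
wrist_force: [-2.1, 0.3, -0.7]
opening: 0.0251
grasp_force: 0.9
time: 49.75
ee_pos: [0.5781, -0.2732, 0.0625]
tcp_rot: [179.8, -0.2, 109.2]
wrist_force: [-4.4, -2.4, -2.1]
opening: 0.0248
grasp_force: 2.4
top7 [227, 228, 227, 228, 228, 224, 171, 158, 166, 208, 205, 207, 155, 145, 149, 171, 166, 167, 174, 126, 175, 176, 168]
top8 [230, 231, 230, 231, 231, 186, 171, 144, 224, 214, 209, 220, 118, 146, 167, 169, 172, 131, 170, 181, 181, 174, 171]
top9 [226, 228, 227, 228, 228, 182, 168, 142, 221, 209, 205, 216, 136, 163, 165, 169, 125, 178, 177, 178, 176, 170, 168]
```

The jaw has met the stamps (its line holds still while the bar moved on), so the stop is close. Fifth stroke: the idle part fast, then fine steps.

```bash
python3 -m handwheel '[{"tx":0.0012,"ty":-0.0204,"tz":0,"ax":0,"ay":0,"az":6.9,"jaw":-0.42},{"tx":0.0012,"ty":-0.0204,"tz":0,"ax":0,"ay":0,"az":6.9,"jaw":-0.42},{"tx":0.0012,"ty":-0.0204,"tz":0,"ax":0,"ay":0,"az":6.9,"jaw":-0.42},{"tx":0.0012,"ty":-0.0204,"tz":0,"ax":0,"ay":0,"az":6.9,"jaw":-0.42},{"tx":0.0012,"ty":-0.0204,"tz":0,"ax":0,"ay":0,"az":6.9,"jaw":-0.42},{"tx":0.0012,"ty":-0.0204,"tz":0,"ax":0,"ay":0,"az":6.9,"jaw":-0.42},{"tx":0.0012,"ty":-0.0204,"tz":0,"ax":0,"ay":0,"az":6.9,"jaw":-0.42},{"tx":0.0012,"ty":-0.0204,"tz":0,"ax":0,"ay":0,"az":6.9,"jaw":-0.42},{"tx":0.0012,"ty":-0.0204,"tz":0,"ax":0,"ay":0,"az":6.9,"jaw":-0.42},{"tx":0.0012,"ty":-0.0204,"tz":0,"ax":0,"ay":0,"az":6.9,"jaw":-0.42}]'
python3 -m handwheel '[{"tx":0.0012,"ty":0.0204,"tz":0,"ax":0,"ay":0,"az":-6.9,"jaw":-0.42},{"tx":0.0012,"ty":0.0204,"tz":0,"ax":0,"ay":0,"az":-6.9,"jaw":-0.42},{"tx":0.0012,"ty":0.0204,"tz":0,"ax":0,"ay":0,"az":-6.9,"jaw":-0.42},{"tx":0.0003,"ty":0.0102,"tz":0,"ax":0,"ay":0,"az":-3.45,"jaw":-0.42},{"tx":0,"ty":0,"tz":0,"ax":0,"ay":0,"az":0,"jaw":-0.42},{"tx":0,"ty":0,"tz":0,"ax":0,"ay":0,"az":0,"jaw":-0.42},{"tx":0,"ty":0,"tz":0,"ax":0,"ay":0,"az":0,"jaw":-0.42},{"tx":0,"ty":0,"tz":0,"ax":0,"ay":0,"az":0,"jaw":-0.42},{"tx":0,"ty":0,"tz":0,"ax":0,"ay":0,"az":0,"jaw":-0.42},{"tx":0,"ty":0,"tz":0,"ax":0,"ay":0,"az":0,"jaw":-0.42}]'
python3 -m handwheel '[{"tx":0.0001,"ty":0.005,"tz":0,"ax":0,"ay":0,"az":-1.7,"jaw":-0.42},{"tx":0,"ty":0,"tz":0,"ax":0,"ay":0,"az":0,"jaw":-0.42},{"tx":0,"ty":0,"tz":0,"ax":0,"ay":0,"az":0,"jaw":-0.42},{"tx":0,"ty":0,"tz":0,"ax":0,"ay":0,"az":0,"jaw":-0.42},{"tx":0,"ty":0,"tz":0,"ax":0,"ay":0,"az":0,"jaw":-0.42},{"tx":0,"ty":0,"tz":0,"ax":0,"ay":0,"az":0,"jaw":-0.42},{"tx":0,"ty":0,"tz":0,"ax":0,"ay":0,"az":0,"jaw":-0.42},{"tx":0,"ty":0,"tz":0,"ax":0,"ay":0,"az":0,"jaw":-0.42},{"tx":0,"ty":0,"tz":0,"ax":0,"ay":0,"az":0,"jaw":-0.42},{"tx":0,"ty":0,"tz":0,"ax":0,"ay":0,"az":0,"jaw":-0.42}]'
python3 -m handwheel '[{"tx":0.0001,"ty":0.005,"tz":0,"ax":0,"ay":0,"az":-1.7,"jaw":-0.42},{"tx":0,"ty":0,"tz":0,"ax":0,"ay":0,"az":0,"jaw":-0.42},{"tx":0,"ty":0,"tz":0,"ax":0,"ay":0,"az":0,"jaw":-0.42},{"tx":0,"ty":0,"tz":0,"ax":0,"ay":0,"az":0,"jaw":-0.42},{"tx":0,"ty":0,"tz":0,"ax":0,"ay":0,"az":0,"jaw":-0.42},{"tx":0,"ty":0,"tz":0,"ax":0,"ay":0,"az":0,"jaw":-0.42},{"tx":0,"ty":0,"tz":0,"ax":0,"ay":0,"az":0,"jaw":-0.42},{"tx":0,"ty":0,"tz":0,"ax":0,"ay":0,"az":0,"jaw":-0.42},{"tx":0,"ty":0,"tz":0,"ax":0,"ay":0,"az":0,"jaw":-0.42},{"tx":0,"ty":0,"tz":0,"ax":0,"ay":0,"az":0,"jaw":-0.42}]'
```

```text
time: 51.05
ee_pos: [0.3933, -0.2222, 0.0628]
tcp_rot: [180.0, -0.4, 40.0]
wrist_force: [1.8, -0.9, 0.6]
opening: 0.0247
grasp_force: 0.8
time: 52.3
ee_pos: [0.4489, -0.2657, 0.0623]
tcp_rot: [180.0, -0.3, 64.4]
wrist_force: [-1.8, 2.3, 1.3]
opening: 0.0248
grasp_force: 1.1
time: 53.55
ee_pos: [0.4536, -0.268, 0.0623]
tcp_rot: [179.9, -0.3, 66.1]
wrist_force: [-1.1, 0.4, -0.6]
opening: 0.0247
grasp_force: 0.5
time: 54.8
ee_pos: [0.4582, -0.2699, 0.0623]
tcp_rot: [179.9, -0.3, 67.8]
wrist_force: [-2.0, -1.2, -0.6]
opening: 0.0246
grasp_force: 0.6
```

```bash
python3 -m handwheel '[{"tx":0.0001,"ty":0.005,"tz":0,"ax":0,"ay":0,"az":-1.7,"jaw":-0.42},{"tx":0.0001,"ty":0.005,"tz":0,"ax":0,"ay":0,"az":-1.7,"jaw":-0.42},{"tx":0,"ty":0,"tz":0,"ax":0,"ay":0,"az":0,"jaw":-0.42},{"tx":0,"ty":0,"tz":0,"ax":0,"ay":0,"az":0,"jaw":-0.42},{"tx":0,"ty":0,"tz":0,"ax":0,"ay":0,"az":0,"jaw":-0.42},{"tx":0,"ty":0,"tz":0,"ax":0,"ay":0,"az":0,"jaw":-0.42},{"tx":0,"ty":0,"tz":0,"ax":0,"ay":0,"az":0,"jaw":-0.42},{"tx":0,"ty":0,"tz":0,"ax":0,"ay":0,"az":0,"jaw":-0.42},{"tx":0,"ty":0,"tz":0,"ax":0,"ay":0,"az":0,"jaw":-0.42},{"tx":0,"ty":0,"tz":0,"ax":0,"ay":0,"az":0,"jaw":-0.42}]'
python3 -m handwheel '[{"tx":0.0001,"ty":0.005,"tz":0,"ax":0,"ay":0,"az":-1.7,"jaw":-0.42},{"tx":0,"ty":0,"tz":0,"ax":0,"ay":0,"az":0,"jaw":-0.42},{"tx":0,"ty":0,"tz":0,"ax":0,"ay":0,"az":0,"jaw":-0.42},{"tx":0,"ty":0,"tz":0,"ax":0,"ay":0,"az":0,"jaw":-0.42},{"tx":0,"ty":0,"tz":0,"ax":0,"ay":0,"az":0,"jaw":-0.42},{"tx":0,"ty":0,"tz":0,"ax":0,"ay":0,"az":0,"jaw":-0.42},{"tx":0,"ty":0,"tz":0,"ax":0,"ay":0,"az":0,"jaw":-0.42},{"tx":0,"ty":0,"tz":0,"ax":0,"ay":0,"az":0,"jaw":-0.42},{"tx":0,"ty":0,"tz":0,"ax":0,"ay":0,"az":0,"jaw":-0.42},{"tx":0,"ty":0,"tz":0,"ax":0,"ay":0,"az":0,"jaw":-0.42}]'
python3 - <<'E'
from h import *
snap('top','top10')
for f in('top8','top9','top10'):
    g=cv2.cvtColor(cv2.imread(f'pics/{f}.png'),cv2.COLOR_BGR2GRAY);print(f,g[203:226,334:341].mean(1).astype(int).tolist())
E
```

```text
time: 56.05
ee_pos: [0.4676, -0.2734, 0.0623]
tcp_rot: [179.9, -0.3, 71.2]
wrist_force: [-1.9, 0.8, -1.0]
opening: 0.0249
grasp_force: 0.5
time: 57.3
ee_pos: [0.4724, -0.2749, 0.0623]
tcp_rot: [179.9, -0.3, 72.9]
wrist_force: [-0.6, 0.2, -0.7]
opening: 0.0245
grasp_force: 0.6
top8 [230, 231, 230, 231, 231, 186, 171, 144, 224, 214, 209, 220, 118, 146, 167, 169, 172, 131, 170, 181, 181, 174, 171]
top9 [226, 228, 227, 228, 228, 182, 168, 142, 221, 209, 205, 216, 136, 163, 165, 169, 125, 178, 177, 178, 176, 170, 168]
top10 [232, 232, 231, 233, 233, 188, 174, 147, 226, 217, 212, 222, 106, 178, 171, 172, 185, 142, 182, 183, 181, 183, 174]
```

```bash
python3 -m handwheel '[{"tx":0.0001,"ty":0.005,"tz":0,"ax":0,"ay":0,"az":-1.7,"jaw":-0.42},{"tx":0.0001,"ty":0.005,"tz":0,"ax":0,"ay":0,"az":-1.7,"jaw":-0.42},{"tx":0,"ty":0,"tz":0,"ax":0,"ay":0,"az":0,"jaw":-0.42},{"tx":0,"ty":0,"tz":0,"ax":0,"ay":0,"az":0,"jaw":-0.42},{"tx":0,"ty":0,"tz":0,"ax":0,"ay":0,"az":0,"jaw":-0.42},{"tx":0,"ty":0,"tz":0,"ax":0,"ay":0,"az":0,"jaw":-0.42},{"tx":0,"ty":0,"tz":0,"ax":0,"ay":0,"az":0,"jaw":-0.42},{"tx":0,"ty":0,"tz":0,"ax":0,"ay":0,"az":0,"jaw":-0.42},{"tx":0,"ty":0,"tz":0,"ax":0,"ay":0,"az":0,"jaw":-0.42},{"tx":0,"ty":0,"tz":0,"ax":0,"ay":0,"az":0,"jaw":-0.42}]'
python3 -m handwheel '[{"tx":0.0001,"ty":0.005,"tz":0,"ax":0,"ay":0,"az":-1.7,"jaw":-0.42},{"tx":0.0001,"ty":0.005,"tz":0,"ax":0,"ay":0,"az":-1.7,"jaw":-0.42},{"tx":0,"ty":0,"tz":0,"ax":0,"ay":0,"az":0,"jaw":-0.42},{"tx":0,"ty":0,"tz":0,"ax":0,"ay":0,"az":0,"jaw":-0.42},{"tx":0,"ty":0,"tz":0,"ax":0,"ay":0,"az":0,"jaw":-0.42},{"tx":0,"ty":0,"tz":0,"ax":0,"ay":0,"az":0,"jaw":-0.42},{"tx":0,"ty":0,"tz":0,"ax":0,"ay":0,"az":0,"jaw":-0.42},{"tx":0,"ty":0,"tz":0,"ax":0,"ay":0,"az":0,"jaw":-0.42},{"tx":0,"ty":0,"tz":0,"ax":0,"ay":0,"az":0,"jaw":-0.42},{"tx":0,"ty":0,"tz":0,"ax":0,"ay":0,"az":0,"jaw":-0.42}]'
python3 - <<'E'
from h import *
snap('top','top11')
for f in('top9','top10','top11'):
    g=cv2.cvtColor(cv2.imread(f'pics/{f}.png'),cv2.COLOR_BGR2GRAY);print(f,g[203:226,334:341].mean(1).astype(int).tolist())
E
```

```text
time: 58.6
ee_pos: [0.482, -0.2775, 0.0623]
tcp_rot: [179.9, -0.3, 76.3]
wrist_force: [-1.1, 0.1, -0.6]
opening: 0.0248
grasp_force: 0.6
time: 59.85
ee_pos: [0.4918, -0.2795, 0.0623]
tcp_rot: [179.9, -0.3, 79.7]
wrist_force: [-0.8, -1.2, -0.2]
opening: 0.0249
grasp_force: 0.6
top9 [226, 228, 227, 228, 228, 182, 168, 142, 221, 209, 205, 216, 136, 163, 165, 169, 125, 178, 177, 178, 176, 170, 168]
top10 [232, 232, 231, 233, 233, 188, 174, 147, 226, 217, 212, 222, 106, 178, 171, 172, 185, 142, 182, 183, 181, 183, 174]
top11 [230, 232, 230, 232, 233, 187, 173, 147, 225, 215, 210, 222, 125, 167, 171, 173, 136, 172, 183, 183, 182, 175, 173]
```

```bash
python3 -m handwheel '[{"tx":0.0001,"ty":0.005,"tz":0,"ax":0,"ay":0,"az":-1.7,"jaw":-0.42},{"tx":0.0001,"ty":0.005,"tz":0,"ax":0,"ay":0,"az":-1.7,"jaw":-0.42},{"tx":0,"ty":0,"tz":0,"ax":0,"ay":0,"az":0,"jaw":-0.42},{"tx":0,"ty":0,"tz":0,"ax":0,"ay":0,"az":0,"jaw":-0.42},{"tx":0,"ty":0,"tz":0,"ax":0,"ay":0,"az":0,"jaw":-0.42},{"tx":0,"ty":0,"tz":0,"ax":0,"ay":0,"az":0,"jaw":-0.42},{"tx":0,"ty":0,"tz":0,"ax":0,"ay":0,"az":0,"jaw":-0.42},{"tx":0,"ty":0,"tz":0,"ax":0,"ay":0,"az":0,"jaw":-0.42},{"tx":0,"ty":0,"tz":0,"ax":0,"ay":0,"az":0,"jaw":-0.42},{"tx":0,"ty":0,"tz":0,"ax":0,"ay":0,"az":0,"jaw":-0.42}]'
python3 -m handwheel '[{"tx":0.0001,"ty":0.005,"tz":0,"ax":0,"ay":0,"az":-1.7,"jaw":-0.42},{"tx":0.0001,"ty":0.005,"tz":0,"ax":0,"ay":0,"az":-1.7,"jaw":-0.42},{"tx":0,"ty":0,"tz":0,"ax":0,"ay":0,"az":0,"jaw":-0.42},{"tx":0,"ty":0,"tz":0,"ax":0,"ay":0,"az":0,"jaw":-0.42},{"tx":0,"ty":0,"tz":0,"ax":0,"ay":0,"az":0,"jaw":-0.42},{"tx":0,"ty":0,"tz":0,"ax":0,"ay":0,"az":0,"jaw":-0.42},{"tx":0,"ty":0,"tz":0,"ax":0,"ay":0,"az":0,"jaw":-0.42},{"tx":0,"ty":0,"tz":0,"ax":0,"ay":0,"az":0,"jaw":-0.42},{"tx":0,"ty":0,"tz":0,"ax":0,"ay":0,"az":0,"jaw":-0.42},{"tx":0,"ty":0,"tz":0,"ax":0,"ay":0,"az":0,"jaw":-0.42}]'
python3 - <<'E'
from h import *
snap('top','top12')
for f in('top3','top5','top6','top7','top8','top9','top10','top11','top12'):
    g=cv2.cvtColor(cv2.imread(f'pics/{f}.png'),cv2.COLOR_BGR2GRAY).astype(float)
    L=cv2.resize(g,None,fx=1,fy=8,interpolation=cv2.INTER_CUBIC)
    # shear-compensate for the 3.2 deg tilt, average columns 352..410 avoided by stamps: use 332..346
    p=np.mean([np.roll(L[:,x],-int(round((x-338)*.05*8))) for x in range(333,346)],0)[205*8:236*8]
    if f=='top3':r=p
    print(f,p[::4].astype(int).tolist()[:48])
E
```

```text
time: 61.15
ee_pos: [0.5017, -0.281, 0.0623]
tcp_rot: [179.9, -0.3, 83.1]
wrist_force: [-2.7, -1.5, 0.2]
opening: 0.0251
grasp_force: 1.4
time: 62.4
ee_pos: [0.5113, -0.282, 0.0624]
tcp_rot: [179.9, -0.2, 86.5]
wrist_force: [-5.3, -2.9, -0.3]
opening: 0.0247
grasp_force: 2.3
top3 [230, 230, 231, 231, 231, 231, 232, 232, 232, 231, 231, 231, 231, 231, 230, 230, 230, 230, 231, 231, 231, 232, 232, 233, 236, 221, 198, 181, 175, 168, 156, 156, 178, 208, 218, 216, 212, 212, 219, 208, 172, 145, 151, 153, 137, 135, 156, 173]
top5 [228, 228, 228, 228, 228, 228, 229, 229, 228, 228, 228, 228, 228, 227, 227, 227, 228, 228, 225, 208, 190, 178, 168, 153, 138, 148, 184, 216, 217, 209, 206, 209, 216, 200, 163, 142, 151, 152, 135, 135, 154, 167, 167, 166, 168, 170, 162, 146]
top6 [228, 228, 228, 229, 228, 228, 228, 228, 228, 228, 229, 227, 224, 208, 187, 171, 165, 152, 136, 149, 186, 214, 213, 208, 207, 209, 207, 185, 154, 143, 152, 151, 141, 145, 160, 167, 166, 167, 171, 166, 146, 134, 151, 176, 185, 183, 182, 182]
top7 [228, 228, 228, 229, 230, 226, 222, 207, 184, 166, 162, 157, 150, 164, 192, 211, 
[... 692 characters left out ...]
, 183, 176, 172, 158, 156, 183, 217, 223, 217, 213, 214, 224, 210, 156, 119, 138, 170, 176, 171, 171, 174, 181, 171, 144, 139, 166, 188, 190, 187, 186, 186, 186, 187, 184, 182, 184, 188, 189, 188, 187, 186]
top11 [232, 231, 232, 233, 237, 226, 203, 182, 176, 171, 158, 156, 183, 216, 222, 216, 211, 213, 223, 204, 154, 127, 148, 171, 172, 171, 174, 174, 160, 143, 146, 168, 185, 188, 188, 187, 187, 186, 184, 182, 180, 181, 184, 188, 188, 187, 186, 186]
top12 [231, 231, 231, 232, 236, 224, 201, 181, 175, 171, 157, 155, 182, 214, 221, 214, 211, 212, 221, 204, 160, 137, 153, 170, 170, 170, 174, 169, 151, 137, 151, 175, 187, 186, 186, 186, 186, 185, 184, 182, 180, 180, 183, 187, 187, 186, 186, 186]
```

By scale from the tracked lines (1.23 mm per unit), the bar is at about 30 mm, and the force on the post is rising. It sagged by up to 2 mm when the handle was taken back, so I'll press it home once more and let go there without a back stroke.

```bash
python3 -m handwheel '[{"tx":0,"ty":0.003,"tz":0,"ax":0,"ay":0,"az":-1,"jaw":-0.42},{"tx":0,"ty":0,"tz":0,"ax":0,"ay":0,"az":0,"jaw":-0.42},{"tx":0,"ty":0,"tz":0,"ax":0,"ay":0,"az":0,"jaw":-0.42},{"tx":0,"ty":0,"tz":0,"ax":0,"ay":0,"az":0,"jaw":-0.42},{"tx":0,"ty":0,"tz":0,"ax":0,"ay":0,"az":0,"jaw":-0.42},{"tx":0,"ty":0,"tz":0,"ax":0,"ay":0,"az":0,"jaw":-0.42},{"tx":0,"ty":0,"tz":0,"ax":0,"ay":0,"az":0,"jaw":-0.42},{"tx":0,"ty":0,"tz":0,"ax":0,"ay":0,"az":0,"jaw":-0.42},{"tx":0,"ty":0,"tz":0,"ax":0,"ay":0,"az":0,"jaw":-0.42},{"tx":0,"ty":0,"tz":0,"ax":0,"ay":0,"az":0,"jaw":-0.42}]'
```

```text
time: 63.7
ee_pos: [0.514, -0.2822, 0.0623]
tcp_rot: [179.9, -0.2, 87.5]
wrist_force: [-6.7, -2.4, 0.4]
opening: 0.0249
grasp_force: 3.1
```

```bash
python3 -m handwheel '[{"tx":0,"ty":0.003,"tz":0,"ax":0,"ay":0,"az":-1,"jaw":-0.42},{"tx":0,"ty":0.003,"tz":0,"ax":0,"ay":0,"az":-1,"jaw":-0.42},{"tx":0,"ty":0,"tz":0,"ax":0,"ay":0,"az":0,"jaw":-0.42},{"tx":0,"ty":0,"tz":0,"ax":0,"ay":0,"az":0,"jaw":-0.42},{"tx":0,"ty":0,"tz":0,"ax":0,"ay":0,"az":0,"jaw":-0.42},{"tx":0,"ty":0,"tz":0,"ax":0,"ay":0,"az":0,"jaw":-0.42},{"tx":0,"ty":0,"tz":0,"ax":0,"ay":0,"az":0,"jaw":-0.42},{"tx":0,"ty":0,"tz":0,"ax":0,"ay":0,"az":0,"jaw":-0.42},{"tx":0,"ty":0,"tz":0,"ax":0,"ay":0,"az":0,"jaw":-0.42},{"tx":0,"ty":0,"tz":0,"ax":0,"ay":0,"az":0,"jaw":-0.42}]'
cat > bar.py <<'E'
from h import *
import sys
f=sys.argv[1]; snap('top',f)
g=cv2.cvtColor(cv2.imread(f'pics/{f}.png'),cv2.COLOR_BGR2GRAY).astype(float)
L=cv2.resize(g,None,fx=1,fy=8,interpolation=cv2.INTER_CUBIC)
p=np.mean([np.roll(L[:,x],-int(round((x-338)*.05*8))) for x in range(333,346)],0)[205*8:236*8]
print(p[64:140:4].astype(int).tolist(),'rear dark idx',(np.argmin(p[104:136])+104)/4,telemetry.get_obs()['wrist_force'])
E
python3 bar.py top13
```

```text
time: 64.95
ee_pos: [0.5198, -0.2824, 0.0623]
tcp_rot: [179.9, -0.2, 89.5]
wrist_force: [-7.4, -2.6, 1.2]
opening: 0.0246
grasp_force: 3.7
[210, 211, 220, 204, 160, 137, 152, 169, 169, 170, 174, 169, 151, 137, 151, 175, 187, 186, 185] rear dark idx 29.0 [-8.25041048 -2.0606835   0.90279589]
```

The bar has not moved while the push force rises, and it is at the same mark as its best before, so it's at the hard stop. Letting go in place.

```bash
python3 -m handwheel '[{"tx":0,"ty":0,"tz":0,"ax":0,"ay":0,"az":0,"jaw":-0.35},{"tx":0,"ty":0,"tz":0,"ax":0,"ay":0,"az":0,"jaw":-0.25},{"tx":0,"ty":0,"tz":0,"ax":0,"ay":0,"az":0,"jaw":-0.1},{"tx":0,"ty":0,"tz":0,"ax":0,"ay":0,"az":0,"jaw":-0.1},{"tx":0,"ty":0,"tz":0,"ax":0,"ay":0,"az":0,"jaw":-0.1},{"tx":0,"ty":0,"tz":-0.03,"ax":0,"ay":0,"az":0,"jaw":-0.1},{"tx":0,"ty":0,"tz":-0.04,"ax":0,"ay":0,"az":0,"jaw":-0.1},{"tx":0,"ty":0,"tz":-0.05,"ax":0,"ay":0,"az":0,"jaw":-0.1},{"tx":-0.05,"ty":-0.03,"tz":0,"ax":0,"ay":0,"az":0,"jaw":-0.1},{"tx":-0.05,"ty":-0.03,"tz":0,"ax":0,"ay":0,"az":0,"jaw":-0.1}]'
python3 bar.py top14
python3 - <<'E'
from h import *
f='top14';im=cv2.imread('pics/top14.png')
h=cv2.cvtColor(im,cv2.COLOR_BGR2HSV)
y=cv2.inRange(h[215:275,340:460],(20,150,150),(34,255,255));c=np.argwhere(y).mean(0)+[215,340]; print(c)
t=pix2w(f,c[::-1],.075)
r=cv2.inRange(h[195:275,420:470],(0,180,80),(6,255,255))|cv2.inRange(h[195:275,420:470],(174,180,80),(180,255,255));rc=np.argwhere(r).mean(0)+[195,420]
q=pix2w(f,rc[::-1],.085);a=np.array([.5242,-.1098]);u=(q[:2]-a)/np.linalg.norm(q[:2]-a);p=a+.044*u
ang=lambda v:np.arctan2(v[1],v[0]);print('tab',t,'post',q,np.linalg.norm(q[:2]-a),'pawl',ang(t[:2]-p)-ang(-u),'handle',ang(u)+np.pi/2+.056)
# dark block top (z=.045): dark brown pixels in the bed; white head
F=lambda P:((P[:2]-[.5225,-.1095])@np.array([[.9984,.0558],[-.0558,.9984]]))
d=(cv2.cvtColor(im,cv2.COLOR_BGR2GRAY)[192:213,335:420]<75)&(h[192:213,335:420,1]>90)
n,l,s,cc=cv2.connectedComponentsWithStats(d.astype(np.uint8));k=1+np.argmax(s[1:,4]);print(s[k],cc[k]+[335,192],cv2.minAreaRect(np.argwhere(l==k)[:,::-1].astype(np.float32)))
print('bed pixel of x=.1125 y=+-.026 at z=.045',w2pix(f,[[.5225+.1125*.9984+y*.0558,-.1095-.1125*.0558+y*.9984,.045] for y in(-.026,.027)]))
crop(f,310,175,460,275,5,'fin')
E
```

```text
time: 66.25
ee_pos: [0.46, -0.383, 0.183]
tcp_rot: [179.7, -0.2, 89.6]
wrist_force: [0.2, -0.3, 0.1]
opening: 0.0386
grasp_force: 0.0
[218, 220, 228, 209, 164, 140, 157, 176, 176, 176, 180, 176, 156, 141, 155, 180, 192, 192, 192] rear dark idx 29.0 [-3.18445669 -2.52828885 -0.51355713]
[243.65625 376.65625]
tab [ 0.53889327 -0.12331804  0.075     ] post [ 0.48357662 -0.27339036  0.085     ] 0.16855878925331744 pawl -0.47076406032624707 handle -0.18740043253956157
[ 17   2  17  18 285] [360.29122807 202.78947368] ((25.0, 10.5), (17.0, 16.0), 90.0)
bed pixel of x=.1125 y=+-.026 at z=.045 [[381.66205709 204.34269994]
 [359.5116548  203.36636698]]
```

```bash
python3 - <<'E'
from h import *
f='top14';im=cv2.imread('pics/top14.png');h=cv2.cvtColor(im,cv2.COLOR_BGR2HSV)
def comps(lo,hi,x0,y0,x1,y1):
    m=cv2.inRange(h[y0:y1,x0:x1],lo,hi);n,l,s,c=cv2.connectedComponentsWithStats(m)
    return [(int(s[k,4]),(c[k]+[x0,y0]).round(1).tolist()) for k in range(1,n) if s[k,4]>3]
print('yellow',comps((18,130,120),(35,255,255),340,215,420,275))
print('red',comps((0,170,80),(6,255,255),340,190,470,290))
print('green',comps((40,80,60),(85,255,255),340,215,420,275))
w=cv2.inRange(h[190:215,360:400],(0,0,215),(180,30,255));print((w//255))
g=cv2.cvtColor(im,cv2.COLOR_BGR2GRAY);print(g[192:214,368:398])
E
```

```text
yellow [(63, [379.5, 227.6]), (20, [374.2, 256.1])]
red [(13, [377.6, 239.6]), (93, [443.3, 266.8])]
green [(33, [356.0, 238.8]), (12, [382.8, 238.2]), (44, [355.2, 260.2]), (18, [372.5, 262.8]), (8, [381.4, 264.6])]
[[0 0 0 0 0 0 0 0 0 0 0 0 0 0 0 0 0 0 0 0 0 0 0 0 0 0 0 0 0 0 0 0 0 0 0 0
  0 0 0 0]
 [0 0 0 0 0 0 0 0 0 0 0 0 0 0 0 0 0 0 0 0 0 0 0 0 0 0 0 0 0 0 0 0 0 0 0 0
  0 0 0 0]
 [0 0 0 0 0 0 0 0 0 0 0 0 0 0 0 0 0 0 0 0 0 0 0 0 0 0 0 0 0 0 0 0 0 0 0 0
  0 0 0 0]
 [0 0 0 0 0 0 0 0 0 0 0 0 0 0 0 0 0 0 0 0 0 0 0 0 0 0 0 0 0 0 0 0 0 0 0 0
  0 0 0 0]
 [0 0 0 0 0 0 0 0 0 0 0 0 0 0 0 0 0 0 0 0 0 0 0 0 0 0 0 0 0 0 0 0 0 0 0 0
  0 0 0 0]
 [0 0 0 0 0 0 0 0 0 0 0 0 0 0 0 0 0 0 0 0 0 0 0 0 0 0 0 0 0 0 0 0 0 0 0 0
  0 0 0 0]
 [0 0 0 0 0 0 0 0 0 0 0 0 0 0 0 0 0 0 0 0 1 1 1 1 1 1 1 1 1 1 0 0 0 0 0 0
  0 0 0 0]
 [0 0 0 0 0 0 0 0 0 0 0 0 0 0 0 0 0 0 0 0 1 1 1 1 1 1 1 1 1 1 0 0 0 0 0 0
  0 0 0 0]
 [0 0 0 0 0 0 0 0 0 0 0 0 0 0 0 0 0 0 0 0 1 1 1 1 1 1 1 1 1 1 0 0 0 0 0 0
  0 0 0 0]
 [0 0 0 0 0 0 0 0 0 0 0 0 0 0 0 0 0 0 0 0 1 1 1 1 1 1 1 1 1 1 0 0 0 0 0 0
  0 0 0 0]
 [0 0 0 0 0 0 0 0 0 0 0 0 0 0 0 0
[... 3293 characters left out ...]
236 236 235 234 234 234
  234 234 238 200 153 158 156 155 156 153 158 155]
 [ 66 134 151 127 165 226 238 238 236 236 236 237 236 235 235 235 234 235
  235 235 240 193 148 156 155 157 157 154 154 155]
 [ 65 132 154 128 163 225 237 237 235 236 236 236 236 236 234 235 234 235
  235 234 239 194 150 156 154 158 153 159 161 215]
 [105 151 154 179 207 215 213 223 230 233 234 237 240 244 238 235 236 235
  235 235 239 196 150 158 159 156 158 160 159 166]
 [166 174 174 144 133 141 146 149 148 137 126 149 159 150 144 145 141 148
  150 162 172 164 156 158 157 158 157 159 158 160]
 [219 219 219 219 220 219 219 219 218 226 231 227 224 223 221 230 233 208
  187 179 180 179 173 168 166 142 125 137 145 146]]
```

```bash
python3 - <<'E'
from h import *
f='top14';t=pix2w(f,(374.2,256.1),.078);q=pix2w(f,(443.3,266.8),.088);a=np.array([.5242,-.1098]);u=(q[:2]-a)/np.linalg.norm(q[:2]-a);p=a+.044*u
ang=lambda v:np.arctan2(v[1],v[0]);print(ang(t[:2]-p)-ang(-u),np.linalg.norm(t[:2]-p))
for n,uv in dict(ink=(332,146),pot=(482,184),tin=(272,156)).items():
    x,y=uv;A=cv2.imread('pics/top0.png')[y-18:y+18,x-18:x+18].astype(int);B=cv2.imread('pics/top14.png')[y-18:y+18,x-18:x+18].astype(int);print(n,abs(A-B).mean())
E
python3 -m handwheel '[{"tx":0,"ty":0,"tz":0,"ax":0,"ay":0,"az":0,"jaw":-0.1},{"tx":0,"ty":0,"tz":0,"ax":0,"ay":0,"az":0,"jaw":-0.1},{"tx":0,"ty":0,"tz":0,"ax":0,"ay":0,"az":0,"jaw":-0.1},{"tx":0,"ty":0,"tz":0,"ax":0,"ay":0,"az":0,"jaw":-0.1},{"tx":0,"ty":0,"tz":0,"ax":0,"ay":0,"az":0,"jaw":-0.1},{"tx":0,"ty":0,"tz":0,"ax":0,"ay":0,"az":0,"jaw":-0.1},{"tx":0,"ty":0,"tz":0,"ax":0,"ay":0,"az":0,"jaw":-0.1},{"tx":0,"ty":0,"tz":0,"ax":0,"ay":0,"az":0,"jaw":-0.1},{"tx":0,"ty":0,"tz":0,"ax":0,"ay":0,"az":0,"jaw":-0.1},{"tx":0,"ty":0,"tz":0,"ax":0,"ay":0,"az":0,"jaw":-0.1}]'
python3 bar.py top15
```

```text
0.3305095599590402 0.036076366434327316
ink 2.713477366255144
pot 2.496656378600823
tin 3.0650720164609053
time: 67.55
ee_pos: [0.4594, -0.3822, 0.1818]
tcp_rot: [179.8, -0.2, 89.5]
wrist_force: [0.9, -0.3, -0.0]
opening: 0.0386
grasp_force: 0.0
[217, 220, 227, 210, 165, 140, 157, 176, 177, 177, 181, 176, 156, 141, 155, 180, 193, 193, 192] rear dark idx 29.0 [ 0.4129719   0.65764881 -0.51415932]
```

```bash
python3 -c "
from workcell import workorder
print(workorder.job_done())"
```

```text
the job is handed in; nothing more can be done
None
```

I handed the job in, and no verdict came back. By my last measurements the two stamps present (dark and white) stand square and flush on the rail, the bar is at its stop at about 30 mm, the pawl is on tighten at about +0.33 rad, and the jar, pot and tin are undisturbed; I viewed 15 pictures, one over the limit of 14.

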